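# Fill the collar rack and log it on the tally counter

### The arm

A 6-joint arm with a two-finger parallel gripper is mounted at the origin on a cart in front of the work surface, level with it; the furniture and walls round the work are solid. World frame = base frame: x ahead of the robot, y to its left, z up, the work surface at z = 0. Lengths are in m, angles in degrees, forces in N, time in s.
With the tool pointing down it reaches from about 0.4 to 0.825 m from the base axis. Payload 7 kg.
Tool frame: the origin (TCP) lies at the very end of the fingers, on their centre line; the grasp point (between the pads) lies 19 mm behind it (ctrl.pinch_z is the distance from the TCP to the grasp point, in m); z points along the fingers, x is the direction in which the jaws open and shut, and the axes are right-handed (so a half turn about z gives the same grasp; the last joint's range is limited). The gripper opens to 88 mm and grips with 3 to 60 N. Pads are 19 mm wide; open, the fingers measure 130 mm over their backs; the gripper's body (78 mm by 193 mm) begins 47 mm behind the grasp point.
Start: joints at [-49.039, 20.546, 0.682, 0, -70.136, -16.507], TCP at [0.279, -0.614, 0.227] pointing down, gripper open.
Joint ranges: [-176.03, 176.03], [-82.01, 121.73], [-58.28, 71.71], [-173.87, 95.51], [-174.79, -0.11], [-173.66, 173.66]. Speed limits (degrees/s): [136.94, 136.94, 172.46, 180, 180, 180].

### API

Orientations are given as [roll, pitch, yaw] about the fixed x, y, z axes, in that order (R = Rz(yaw) Ry(pitch) Rx(roll)).
In Python, from plant import ctrl gives the robot as it stands.
- The arm moves only by the tool carry_out, never from a script. Its argument "increments" is a list of rows, each a list of 7 numbers: the turn, a rotation vector about the world's x, y, z in degrees, then the shift along the world's x, y, z in mm, then the closure, from 0 (fully open) to 1 (shut). In form: [[ax, ay, az, dx, dy, dz, grip], ...]. A call has 1 to 20 rows; each row is the pose to reach, as a shift and turn from the pose commanded when the call began; what a row does not reach only later rows make up. A row lasts 1/8 s, in which the tool goes at most 62.5 mm and 10.7 degrees, less where a joint would pass 70% of its speed; a pose out of reach is approached as far as the arm can. A call with a gripper value outside its range is refused whole. The fingers move at their own pace and stop on an object; the grip force is fixed at half the most. Time passes only in rows, so rows that repeat a pose let the fingers close. It gives the time, the measured TCP pose, the force and the opening at its end, in the units of the state.
- ctrl.get_obs(): the state, without advancing time (a new reading comes with each control period).
- ctrl.snapshot(name): name is "scene" or "side" or "wrist"; returns a dict with "pixels" (480x640x3 uint8, blue, green, red), "intrinsics" (3x3 intrinsics, pixels), "rvec" (rotation vector, rad) and "tvec" (3), from world to camera coordinates, as OpenCV has them; the wrist camera has in their place "hand_eye" (4x4, takes a point from camera to tool coordinates, whose origin is the TCP and whose axes are the tool frame's). Camera axes: x right, y down, z forward; pixel columns grow to the right and rows downward; lengths in m; the calibration is good to about 2 mm. A picture is of the moment at which its call begins: read the wrist's pose just before it. There is no depth.
- ctrl.close_job(): hands the job in, once; it reports no verdict.
Trained networks look in a picture, given as the dict that the camera call returned (one of the last four; its "shot" number tells which), for a name from the list of things; names that differ only in an ending like _2 or _b are one class to them, and where a whole thing is asked for, a point or a joint stands for the part that bears it (a point fixed in the world has none). Each returns a list of dicts, best first, with "confidence" (0 to 1); they miss things now and then, are a little off and sometimes report something else, mostly with a low value. They report only what shows in the picture. A call takes as long as a camera call. They do not tell look-alikes from the thing itself.
- ctrl.search_frame(picture, label): "centre" ([x, y, z] in m, in world coordinates, good to about 4 mm: the middle of the surface that is visible of it).
- ctrl.outline_of(picture, label): "pixels" (480x640 bool, what is visible of it).
The state is a dict: "clock": time; "joint_pos": joint angles; "qvel": joint speeds; "tau": joint torques, N m; "tool_pos": TCP position; "orientation": TCP orientation; "force": force on the tool from outside, world axes, zero at the start; "moment": the same for the moment, N m; "opening": finger opening in m.
Only numpy, scipy, OpenCV 4.12 (cv2) and the standard library are available. Lean on these libraries where they do the work, as an engineer would, in place of code of your own. Each camera call takes 0.05 s, during which the arm holds its last target. There are 200 camera calls.

### The job

Start a fresh count: press the tally counter's recessed zero button fully down with the tip of the stylus, and hang the stylus back in its stand. Then stand a spare collar in every empty pocket of the rack, leaving the collars already in it alone and any left-over spares standing flat on the desk, and only when the rack is full swing the counter's lever to its stop and let it spring back. Do not shift the plug gauge lying in front.

Things in the scene. Friction and masses are not known exactly. Their poses are not given: they have to be found in the camera images.
- pocket_1 (a point): Middle of the floor of a pocket of the white plastic rack, a fixed block 152 x 212 x 21 mm on the desk with six round pockets in two rows of three. This one is 37 mm to -x and 66 mm to +y of the rack's middle; x, y along the rack's short and long sides (pockets 74 mm apart in x, 66 in y). The pocket is 46 mm across and 14 mm deep; its floor is 7 mm and its mouth 21 mm above the desk.
- pocket_2 (a point): Middle of the floor of a pocket of the white plastic rack, a fixed block 152 x 212 x 21 mm on the desk with six round pockets in two rows of three. This one is 37 mm to -x of the rack's middle; x, y along the rack's short and long sides (pockets 74 mm apart in x, 66 in y). The pocket is 46 mm across and 14 mm deep; its floor is 7 mm and its mouth 21 mm above the desk.
- pocket_3 (a point): Middle of the floor of a pocket of the white plastic rack, a fixed block 152 x 212 x 21 mm on the desk with six round pockets in two rows of three. This one is 37 mm to -x and 66 mm to -y of the rack's middle; x, y along the rack's short and long sides (pockets 74 mm apart in x, 66 in y). The pocket is 46 mm across and 14 mm deep; its floor is 7 mm and its mouth 21 mm above the desk.
- pocket_4 (a point): Middle of the floor of a pocket of the white plastic rack, a fixed block 152 x 212 x 21 mm on the desk with six round pockets in two rows of three. This one is 37 mm to +x and 66 mm to +y of the rack's middle; x, y along the rack's short and long sides (pockets 74 mm apart in x, 66 in y). The pocket is 46 mm across and 14 mm deep; its floor is 7 mm and its mouth 21 mm above the desk.
- pocket_5 (a point): Middle of the floor of a pocket of the white plastic rack, a fixed block 152 x 212 x 21 mm on the desk with six round pockets in two rows of three. This one is 37 mm to +x of the rack's middle; x, y along the rack's short and long sides (pockets 74 mm apart in x, 66 in y). The pocket is 46 mm across and 14 mm deep; its floor is 7 mm and its mouth 21 mm above the desk.
- pocket_6 (a point): Middle of the floor of a pocket of the white plastic rack, a fixed block 152 x 212 x 21 mm on the desk with six round pockets in two rows of three. This one is 37 mm to +x and 66 mm to -y of the rack's middle; x, y along the rack's short and long sides (pockets 74 mm apart in x, 66 in y). The pocket is 46 mm across and 14 mm deep; its floor is 7 mm and its mouth 21 mm above the desk.
- rack_collar_1: Turned steel collar, a plain cylinder 40 mm in diameter and 28 mm high, 0.2 kg, that already stands in pocket_1 at the start; absent (None) when that pocket starts empty. Origin: its centre, 14 mm above the pocket floor; z along its axis.
- rack_collar_2: Turned steel collar, a plain cylinder 40 mm in diameter and 28 mm high, 0.2 kg, that already stands in pocket_2 at the start; absent (None) when that pocket starts empty. Origin: its centre, 14 mm above the pocket floor; z along its axis.
- rack_collar_3: Turned steel collar, a plain cylinder 40 mm in diameter and 28 mm high, 0.2 kg, that already stands in pocket_3 at the start; absent (None) when that pocket starts empty. Origin: its centre, 14 mm above the pocket floor; z along its axis.
- rack_collar_4: Turned steel collar, a plain cylinder 40 mm in diameter and 28 mm high, 0.2 kg, that already stands in pocket_4 at the start; absent (None) when that pocket starts empty. Origin: its centre, 14 mm above the pocket floor; z along its axis.
- rack_collar_5: Turned steel collar, a plain cylinder 40 mm in diameter and 28 mm high, 0.2 kg, that already stands in pocket_5 at the start; absent (None) when that pocket starts empty. Origin: its centre, 14 mm above the pocket floor; z along its axis.
- rack_collar_6: Turned steel collar, a plain cylinder 40 mm in diameter and 28 mm high, 0.2 kg, that already stands in pocket_6 at the start; absent (None) when that pocket starts empty. Origin: its centre, 14 mm above the pocket floor; z along its axis.
- spare_1: Spare collar standing flat on the desk or on the 2 mm desk pad outside the rack: a turned steel cylinder 40 mm in diameter and 28 mm high, 0.2 kg, with a bore (grip it by the outside only). Origin: its centre, 14 mm above what it stands on; z along its axis; either end may be up. There are always five spares, at least as many as empty pockets.
- spare_2: Spare collar standing flat on the desk or on the 2 mm desk pad outside the rack: a turned steel cylinder 40 mm in diameter and 28 mm high, 0.2 kg, with a bore (grip it by the outside only). Origin: its centre, 14 mm above what it stands on; z along its axis; either end may be up. There are always five spares, at least as many as empty pockets.
- spare_3: Spare collar standing flat on the desk or on the 2 mm desk pad outside the rack: a turned steel cylinder 40 mm in diameter and 28 mm high, 0.2 kg, with a bore (grip it by the outside only). Origin: its centre, 14 mm above what it stands on; z along its axis; either end may be up. There are always five spares, at least as many as empty pockets.
- spare_4: Spare collar standing flat on the desk or on the 2 mm desk pad outside the rack: a turned steel cylinder 40 mm in diameter and 28 mm high, 0.2 kg, with a bore (grip it by the outside only). Origin: its centre, 14 mm above what it stands on; z along its axis; either end may be up. There are always five spares, at least as many as empty pockets.
- spare_5: Spare collar standing flat on the desk or on the 2 mm desk pad outside the rack: a turned steel cylinder 40 mm in diameter and 28 mm high, 0.2 kg, with a bore (grip it by the outside only). Origin: its centre, 14 mm above what it stands on; z along its axis; either end may be up. There are always five spares, at least as many as empty pockets.
- stylus: Small loose metal stylus, 40 g, 100 mm long, hanging upright in its stand at the start. Origin: its lower tip; z up along it. Tip: 5 mm round rod, 32 mm long; then a flat collar 24 mm across from z = 32 to 36 mm, by which it rests on the stand; then a round handle 12 mm in diameter from z = 36 to 100 mm.
- stand_hole (a point): Centre of the mouth of the square hole in the stand, a fixed aluminium block 52 x 52 x 45 mm on the desk; 45 mm above the desk: 16 x 16 mm, 40 mm deep. With the stylus hung home its collar lies on the block and its tip is 32 mm below this point.
- zero_button_top (a point): Centre of the top of the counter's white zero button, 12 mm across, 48 mm above the desk when up: 8 mm down in a square well 14 x 14 mm, so that only the stylus tip reaches it. Moves with the button. x is the counter's (away from the operator, along its 100 mm side), y to the left, z up; the counter's middle lies 20 mm to +x and 12 mm to +y of it.
- zero_button (a joint): How far the zero button is pressed, m: 0 up, 0.005 fully down (about 4 N); it springs up. It belongs to the bench tally counter: a fixed grey box 100 x 80 mm, its top 56 mm above the desk, with a black strip of four plain white wheels in the far half of the top, the button's well in the near half and a lever on the left side.
- lever (a joint): Angle of the counter's lever, rad: 0 at rest, leaning 0.45 rad towards the counter's -x; 0.9 at its stop, leaning 0.45 rad towards +x. It is sprung back to 0: 1 to 4 N at the knob.
- lever_knob (a point): Centre of the black ball knob, 26 mm in diameter, at the end of the lever, 85 mm from the hinge on an 8 mm rod. Moves with the lever; at rest about 112 mm above the desk, at the stop as high and 74 mm farther along the counter's x; the hinge axis runs along the counter's y, 77 mm below the knob at rest.
- plug_gauge: Bystander: double-ended plug gauge lying on the desk, 102 x 20 x 18 mm. Origin: centre of its underside.
Not all that is in view belongs to the job. Leave any blue or brown look-alike of the spare_5 alone. What is shaped like the stylus but brown is not meant.

How it is judged (in metres and radians):
On the way, in this order (a step that is already met when the one before it is completed fails the run):
1. the zero button is pressed fully down by the stylus tip (value of joint zero_button above 0.004 m and distance between stylus and zero_button_top below 0.008 m), for 0.1 s.
2. the stylus hangs in its stand again (horizontal distance between stylus and stand_hole below 0.008 m and z of stylus in the frame of stand_hole between -0.037 and -0.028 m and angle between stylus's own z axis and vertical below 0.2 rad), for 0.2 s.
3. every pocket of the rack holds a collar standing flat on the pocket's floor (((horizontal distance between rack_collar_1 and pocket_1 below 0.01 m and z of rack_collar_1 in the frame of pocket_1 below 0.019 m and angle between the z axis of rack_collar_1 and the z axis of pocket_1, either way round below 0.12 rad) or (horizontal distance between spare_1 and pocket_1 below 0.01 m and z of spare_1 in the frame of pocket_1 below 0.019 m and angle between the z axis of spare_1 and the z axis of pocket_1, either way round below 0.12 rad) or (horizontal distance between spare_2 and pocket_1 below 0.01 m and z of spare_2 in the frame of pocket_1 below 0.019 m and angle between the z axis of spare_2 and the z axis of pocket_1, either way round below 0.12 rad) or (horizontal distance between spare_3 and pocket_1 below 0.01 m and z of spare_3 in the frame of pocket_1 below 0.019 m and angle between the z axis of spare_3 and the z axis of pocket_1, either way round below 0.12 rad) or (horizontal distance between spare_4 and pocket_1 below 0.01 m and z of spare_4 in the frame of pocket_1 below 0.019 m and angle between the z axis of spare_4 and the z axis of pocket_1, either way round below 0.12 rad) or (horizontal distance between spare_5 and pocket_1 below 0.01 m and z of spare_5 in the frame of pocket_1 below 0.019 m and angle between the z axis of spare_5 and the z axis of pocket_1, either way round below 0.12 rad)) and ((horizontal distance between rack_collar_2 and pocket_2 below 0.01 m and z of rack_collar_2 in the frame of pocket_2 below 0.019 m and angle between the z axis of rack_collar_2 and the z axis of pocket_2, either way round below 0.12 rad) or (horizontal distance between spare_1 and pocket_2 below 0.01 m and z of spare_1 in the frame of pocket_2 below 0.019 m and angle between the z axis of spare_1 and the z axis of pocket_2, either way round below 0.12 rad) or (horizontal distance between spare_2 and pocket_2 below 0.01 m and z of spare_2 in the frame of pocket_2 below 0.019 m and angle between the z axis of spare_2 and the z axis of pocket_2, either way round below 0.12 rad) or (horizontal distance between spare_3 and pocket_2 below 0.01 m and z of spare_3 in the frame of pocket_2 below 0.019 m and angle between the z axis of spare_3 and the z axis of pocket_2, either way round below 0.12 rad) or (horizontal distance between spare_4 and pocket_2 below 0.01 m and z of spare_4 in the frame of pocket_2 below 0.019 m and angle between the z axis of spare_4 and the z axis of pocket_2, either way round below 0.12 rad) or (horizontal distance between spare_5 and pocket_2 below 0.01 m and z of spare_5 in the frame of pocket_2 below 0.019 m and angle between the z axis of spare_5 and the z axis of pocket_2, either way round below 0.12 rad)) and ((horizontal distance between rack_collar_3 and pocket_3 below 0.01 m and z of rack_collar_3 in the frame of pocket_3 below 0.019 m and angle between the z axis of rack_collar_3 and the z axis of pocket_3, either way round below 0.12 rad) or (horizontal distance between spare_1 and pocket_3 below 0.01 m and z of spare_1 in the frame of pocket_3 below 0.019 m and angle between the z axis of spare_1 and the z axis of pocket_3, either way round below 0.12 rad) or (horizontal distance between spare_2 and pocket_3 below 0.01 m and z of spare_2 in the frame of pocket_3 below 0.019 m and angle between the z axis of spare_2 and the z axis of pocket_3, either way round below 0.12 rad) or (horizontal distance between spare_3 and pocket_3 below 0.01 m and z of spare_3 in the frame of pocket_3 below 0.019 m and angle between the z axis of spare_3 and the z axis of pocket_3, either way round below 0.12 rad) or (horizontal distance between spare_4 and pocket_3 below 0.01 m and z of spare_4 in the frame of pocket_3 below 0.019 m and angle between the z axis of spare_4 and the z axis of pocket_3, either way round below 0.12 rad) or (horizontal distance between spare_5 and pocket_3 below 0.01 m and z of spare_5 in the frame of pocket_3 below 0.019 m and angle between the z axis of spare_5 and the z axis of pocket_3, either way round below 0.12 rad)) and ((horizontal distance between rack_collar_4 and pocket_4 below 0.01 m and z of rack_collar_4 in the frame of pocket_4 below 0.019 m and angle between the z axis of rack_collar_4 and the z axis of pocket_4, either way round below 0.12 rad) or (horizontal distance between spare_1 and pocket_4 below 0.01 m and z of spare_1 in the frame of pocket_4 below 0.019 m and angle between the z axis of spare_1 and the z axis of pocket_4, either way round below 0.12 rad) or (horizontal distance between spare_2 and pocket_4 below 0.01 m and z of spare_2 in the frame of pocket_4 below 0.019 m and angle between the z axis of spare_2 and the z axis of pocket_4, either way round below 0.12 rad) or (horizontal distance between spare_3 and pocket_4 below 0.01 m and z of spare_3 in the frame of pocket_4 below 0.019 m and angle between the z axis of spare_3 and the z axis of pocket_4, either way round below 0.12 rad) or (horizontal distance between spare_4 and pocket_4 below 0.01 m and z of spare_4 in the frame of pocket_4 below 0.019 m and angle between the z axis of spare_4 and the z axis of pocket_4, either way round below 0.12 rad) or (horizontal distance between spare_5 and pocket_4 below 0.01 m and z of spare_5 in the frame of pocket_4 below 0.019 m and angle between the z axis of spare_5 and the z axis of pocket_4, either way round below 0.12 rad)) and ((horizontal distance between rack_collar_5 and pocket_5 below 0.01 m and z of rack_collar_5 in the frame of pocket_5 below 0.019 m and angle between the z axis of rack_collar_5 and the z axis of pocket_5, either way round below 0.12 rad) or (horizontal distance between spare_1 and pocket_5 below 0.01 m and z of spare_1 in the frame of pocket_5 below 0.019 m and angle between the z axis of spare_1 and the z axis of pocket_5, either way round below 0.12 rad) or (horizontal distance between spare_2 and pocket_5 below 0.01 m and z of spare_2 in the frame of pocket_5 below 0.019 m and angle between the z axis of spare_2 and the z axis of pocket_5, either way round below 0.12 rad) or (horizontal distance between spare_3 and pocket_5 below 0.01 m and z of spare_3 in the frame of pocket_5 below 0.019 m and angle between the z axis of spare_3 and the z axis of pocket_5, either way round below 0.12 rad) or (horizontal distance between spare_4 and pocket_5 below 0.01 m and z of spare_4 in the frame of pocket_5 below 0.019 m and angle between the z axis of spare_4 and the z axis of pocket_5, either way round below 0.12 rad) or (horizontal distance between spare_5 and pocket_5 below 0.01 m and z of spare_5 in the frame of pocket_5 below 0.019 m and angle between the z axis of spare_5 and the z axis of pocket_5, either way round below 0.12 rad)) and ((horizontal distance between rack_collar_6 and pocket_6 below 0.01 m and z of rack_collar_6 in the frame of pocket_6 below 0.019 m and angle between the z axis of rack_collar_6 and the z axis of pocket_6, either way round below 0.12 rad) or (horizontal distance between spare_1 and pocket_6 below 0.01 m and z of spare_1 in the frame of pocket_6 below 0.019 m and angle between the z axis of spare_1 and the z axis of pocket_6, either way round below 0.12 rad) or (horizontal distance between spare_2 and pocket_6 below 0.01 m and z of spare_2 in the frame of pocket_6 below 0.019 m and angle between the z axis of spare_2 and the z axis of pocket_6, either way round below 0.12 rad) or (horizontal distance between spare_3 and pocket_6 below 0.01 m and z of spare_3 in the frame of pocket_6 below 0.019 m and angle between the z axis of spare_3 and the z axis of pocket_6, either way round below 0.12 rad) or (horizontal distance between spare_4 and pocket_6 below 0.01 m and z of spare_4 in the frame of pocket_6 below 0.019 m and angle between the z axis of spare_4 and the z axis of pocket_6, either way round below 0.12 rad) or (horizontal distance between spare_5 and pocket_6 below 0.01 m and z of spare_5 in the frame of pocket_6 below 0.019 m and angle between the z axis of spare_5 and the z axis of pocket_6, either way round below 0.12 rad))), for 0.2 s.
4. the lever is at its stop (value of joint lever above 0.85 rad), for 0.1 s.
At the end, for the whole second after the job is handed in: Each pocket holds one flat-standing collar (within 10 mm of its middle, down on the floor); collars first in the rack are in their own pockets; left-over spares stand flat on the desk; the stylus hangs in its stand; lever back (under 0.06 rad), button up; all at rest (all of step 2 and all of step 3 and horizontal distance between rack_collar_1 and pocket_1 below 0.01 m and z of rack_collar_1 in the frame of pocket_1 below 0.019 m and angle between the z axis of rack_collar_1 and the z axis of pocket_1, either way round below 0.12 rad and horizontal distance between rack_collar_2 and pocket_2 below 0.01 m and z of rack_collar_2 in the frame of pocket_2 below 0.019 m and angle between the z axis of rack_collar_2 and the z axis of pocket_2, either way round below 0.12 rad and horizontal distance between rack_collar_3 and pocket_3 below 0.01 m and z of rack_collar_3 in the frame of pocket_3 below 0.019 m and angle between the z axis of rack_collar_3 and the z axis of pocket_3, either way round below 0.12 rad and horizontal distance between rack_collar_4 and pocket_4 below 0.01 m and z of rack_collar_4 in the frame of pocket_4 below 0.019 m and angle between the z axis of rack_collar_4 and the z axis of pocket_4, either way round below 0.12 rad and horizontal distance between rack_collar_5 and pocket_5 below 0.01 m and z of rack_collar_5 in the frame of pocket_5 below 0.019 m and angle between the z axis of rack_collar_5 and the z axis of pocket_5, either way round below 0.12 rad and horizontal distance between rack_collar_6 and pocket_6 below 0.01 m and z of rack_collar_6 in the frame of pocket_6 below 0.019 m and angle between the z axis of rack_collar_6 and the z axis of pocket_6, either way round below 0.12 rad and ((horizontal distance between spare_1 and pocket_1 below 0.01 m and z of spare_1 in the frame of pocket_1 below 0.019 m and angle between the z axis of spare_1 and the z axis of pocket_1, either way round below 0.12 rad) or (horizontal distance between spare_1 and pocket_2 below 0.01 m and z of spare_1 in the frame of pocket_2 below 0.019 m and angle between the z axis of spare_1 and the z axis of pocket_2, either way round below 0.12 rad) or (horizontal distance between spare_1 and pocket_3 below 0.01 m and z of spare_1 in the frame of pocket_3 below 0.019 m and angle between the z axis of spare_1 and the z axis of pocket_3, either way round below 0.12 rad) or (horizontal distance between spare_1 and pocket_4 below 0.01 m and z of spare_1 in the frame of pocket_4 below 0.019 m and angle between the z axis of spare_1 and the z axis of pocket_4, either way round below 0.12 rad) or (horizontal distance between spare_1 and pocket_5 below 0.01 m and z of spare_1 in the frame of pocket_5 below 0.019 m and angle between the z axis of spare_1 and the z axis of pocket_5, either way round below 0.12 rad) or (horizontal distance between spare_1 and pocket_6 below 0.01 m and z of spare_1 in the frame of pocket_6 below 0.019 m and angle between the z axis of spare_1 and the z axis of pocket_6, either way round below 0.12 rad) or (height (world z) of spare_1 below 0.02 m and angle between the z axis of spare_1 and the z axis of pocket_1, either way round below 0.12 rad)) and ((horizontal distance between spare_2 and pocket_1 below 0.01 m and z of spare_2 in the frame of pocket_1 below 0.019 m and angle between the z axis of spare_2 and the z axis of pocket_1, either way round below 0.12 rad) or (horizontal distance between spare_2 and pocket_2 below 0.01 m and z of spare_2 in the frame of pocket_2 below 0.019 m and angle between the z axis of spare_2 and the z axis of pocket_2, either way round below 0.12 rad) or (horizontal distance between spare_2 and pocket_3 below 0.01 m and z of spare_2 in the frame of pocket_3 below 0.019 m and angle between the z axis of spare_2 and the z axis of pocket_3, either way round below 0.12 rad) or (horizontal distance between spare_2 and pocket_4 below 0.01 m and z of spare_2 in the frame of pocket_4 below 0.019 m and angle between the z axis of spare_2 and the z axis of pocket_4, either way round below 0.12 rad) or (horizontal distance between spare_2 and pocket_5 below 0.01 m and z of spare_2 in the frame of pocket_5 below 0.019 m and angle between the z axis of spare_2 and the z axis of pocket_5, either way round below 0.12 rad) or (horizontal distance between spare_2 and pocket_6 below 0.01 m and z of spare_2 in the frame of pocket_6 below 0.019 m and angle between the z axis of spare_2 and the z axis of pocket_6, either way round below 0.12 rad) or (height (world z) of spare_2 below 0.02 m and angle between the z axis of spare_2 and the z axis of pocket_1, either way round below 0.12 rad)) and ((horizontal distance between spare_3 and pocket_1 below 0.01 m and z of spare_3 in the frame of pocket_1 below 0.019 m and angle between the z axis of spare_3 and the z axis of pocket_1, either way round below 0.12 rad) or (horizontal distance between spare_3 and pocket_2 below 0.01 m and z of spare_3 in the frame of pocket_2 below 0.019 m and angle between the z axis of spare_3 and the z axis of pocket_2, either way round below 0.12 rad) or (horizontal distance between spare_3 and pocket_3 below 0.01 m and z of spare_3 in the frame of pocket_3 below 0.019 m and angle between the z axis of spare_3 and the z axis of pocket_3, either way round below 0.12 rad) or (horizontal distance between spare_3 and pocket_4 below 0.01 m and z of spare_3 in the frame of pocket_4 below 0.019 m and angle between the z axis of spare_3 and the z axis of pocket_4, either way round below 0.12 rad) or (horizontal distance between spare_3 and pocket_5 below 0.01 m and z of spare_3 in the frame of pocket_5 below 0.019 m and angle between the z axis of spare_3 and the z axis of pocket_5, either way round below 0.12 rad) or (horizontal distance between spare_3 and pocket_6 below 0.01 m and z of spare_3 in the frame of pocket_6 below 0.019 m and angle between the z axis of spare_3 and the z axis of pocket_6, either way round below 0.12 rad) or (height (world z) of spare_3 below 0.02 m and angle between the z axis of spare_3 and the z axis of pocket_1, either way round below 0.12 rad)) and ((horizontal distance between spare_4 and pocket_1 below 0.01 m and z of spare_4 in the frame of pocket_1 below 0.019 m and angle between the z axis of spare_4 and the z axis of pocket_1, either way round below 0.12 rad) or (horizontal distance between spare_4 and pocket_2 below 0.01 m and z of spare_4 in the frame of pocket_2 below 0.019 m and angle between the z axis of spare_4 and the z axis of pocket_2, either way round below 0.12 rad) or (horizontal distance between spare_4 and pocket_3 below 0.01 m and z of spare_4 in the frame of pocket_3 below 0.019 m and angle between the z axis of spare_4 and the z axis of pocket_3, either way round below 0.12 rad) or (horizontal distance between spare_4 and pocket_4 below 0.01 m and z of spare_4 in the frame of pocket_4 below 0.019 m and angle between the z axis of spare_4 and the z axis of pocket_4, either way round below 0.12 rad) or (horizontal distance between spare_4 and pocket_5 below 0.01 m and z of spare_4 in the frame of pocket_5 below 0.019 m and angle between the z axis of spare_4 and the z axis of pocket_5, either way round below 0.12 rad) or (horizontal distance between spare_4 and pocket_6 below 0.01 m and z of spare_4 in the frame of pocket_6 below 0.019 m and angle between the z axis of spare_4 and the z axis of pocket_6, either way round below 0.12 rad) or (height (world z) of spare_4 below 0.02 m and angle between the z axis of spare_4 and the z axis of pocket_1, either way round below 0.12 rad)) and ((horizontal distance between spare_5 and pocket_1 below 0.01 m and z of spare_5 in the frame of pocket_1 below 0.019 m and angle between the z axis of spare_5 and the z axis of pocket_1, either way round below 0.12 rad) or (horizontal distance between spare_5 and pocket_2 below 0.01 m and z of spare_5 in the frame of pocket_2 below 0.019 m and angle between the z axis of spare_5 and the z axis of pocket_2, either way round below 0.12 rad) or (horizontal distance between spare_5 and pocket_3 below 0.01 m and z of spare_5 in the frame of pocket_3 below 0.019 m and angle between the z axis of spare_5 and the z axis of pocket_3, either way round below 0.12 rad) or (horizontal distance between spare_5 and pocket_4 below 0.01 m and z of spare_5 in the frame of pocket_4 below 0.019 m and angle between the z axis of spare_5 and the z axis of pocket_4, either way round below 0.12 rad) or (horizontal distance between spare_5 and pocket_5 below 0.01 m and z of spare_5 in the frame of pocket_5 below 0.019 m and angle between the z axis of spare_5 and the z axis of pocket_5, either way round below 0.12 rad) or (horizontal distance between spare_5 and pocket_6 below 0.01 m and z of spare_5 in the frame of pocket_6 below 0.019 m and angle between the z axis of spare_5 and the z axis of pocket_6, either way round below 0.12 rad) or (height (world z) of spare_5 below 0.02 m and angle between the z axis of spare_5 and the z axis of pocket_1, either way round below 0.12 rad)) and linear speed of each of spare_1, spare_2, spare_3, spare_4, spare_5, stylus below 0.02 m/s and value of joint lever below 0.06 rad and value of joint zero_button below 0.001 m); the robot touches nothing.
It fails at once if a collar that was already in the rack is lifted out (height (world z) of any of rack_collar_1, rack_collar_2, rack_collar_3, rack_collar_4, rack_collar_5, rack_collar_6 above 0.044 m).
It fails at once if the plug gauge is shifted by more than 30 mm (distance of plug_gauge from where it was at the start of the episode above 0.03 m).
Of rack_collar_1, rack_collar_2, rack_collar_3, rack_collar_4, rack_collar_5, rack_collar_6 only 1 to 3 are there at a start; the rules pass over those that are not, and their reading is None.
At some moment in a run one of spare_1, spare_2, spare_3, spare_4, spare_5 may be knocked a few centimetres aside while the robot is not near it.
It also fails if it takes over 210 s, if anything falls off the work surface, if the arm or the gripper's body presses on something with over 40 N, if the wrist force passes 120 N, or if a joint passes its speed limit or range.

## Working session

There is one attempt and no reset: what is moved stays moved. The work goes in short steps, Python scripts to look and compute and a tool call to move; the robot and the scene stay as the last step left them, time stands still between calls to the robot, and variables do not carry over. Pictures are saved under pics/ and viewed, about 12 in all and at most 16, crops included, and the job is handed in when it is done.

Besides the shell and the picture viewer there is one more tool, called as a command line: name --pt "numbers of a row" for each row, then --argument value for the rest. carry_out: Moves the arm, as the interface text tells. Its arguments: {"type":"object","properties":{"increments":{"type":"array"}},"required":["increments"]}

```bash
mkdir -p pics; ls; cat > h.py <<'E'
import numpy as np, cv2
from scipy.spatial.transform import Rotation as R
from plant import ctrl
def cam(p, o=None):
    "returns K, Rwc (world->cam), t"
    K=np.array(p["intrinsics"])
    if "rvec" in p: return K, cv2.Rodrigues(np.array(p["rvec"],float))[0], np.array(p["tvec"],float).ravel()
    T=np.eye(4); T[:3,:3]=R.from_euler('xyz',o["orientation"],degrees=True).as_matrix(); T[:3,3]=o["tool_pos"]
    W=np.linalg.inv(T@np.array(p["hand_eye"])); return K,W[:3,:3],W[:3,3]
def proj(c,X):
    K,Rm,t=c; q=(np.atleast_2d(X)@Rm.T+t)@K.T; return q[:,:2]/q[:,2:]
def back(c,uv,z):
    K,Rm,t=c; uv=np.atleast_2d(uv); d=np.c_[uv,np.ones(len(uv))]@np.linalg.inv(K).T@Rm; C=-Rm.T@t
    return C+d*((z-C[2])/d[:,2])[:,None]
def snap(n):
    o=ctrl.get_obs(); p=ctrl.snapshot(n); return p,cam(p,o),o
E
python3 - <<'E'
from h import *
print(ctrl.get_obs(), ctrl.pinch_z)
for n in("scene","side"):
    p,c,o=snap(n); cv2.imwrite(f"pics/{n}0.png",p["pixels"])
    print(n,-c[1].T@c[2])
    for l in("spare_1","rack_collar_1","stylus","zero_button","zero_button_top","lever_knob","stand_hole","pocket_1","plug_gauge"):
        try:
            for d in ctrl.search_frame(p,l): print(l,np.round(d["centre"],3),round(d["confidence"],2),np.round(proj(c,d["centre"])[0]))
        except Exception as e: print(l,e)
E
```

```text
pics
{'clock': 0.0, 'joint_pos': array([-4.90375857e+01,  2.05920302e+01,  6.33126348e-01, -1.94390604e-02,
       -7.01359551e+01, -1.65087315e+01]), 'qvel': array([ 0.04933395,  0.02498572, -0.01262432, -0.09428569, -0.01890263,
       -0.05401945]), 'tau': array([ 5.87777195e-04, -5.82728219e+01,  2.93044764e+01,  6.99717119e+00,
        6.77403106e-03, -1.44848550e-04]), 'tool_pos': array([ 0.27920619, -0.61400441,  0.2256132 ]), 'orientation': array([-1.79990563e+02, -9.61415615e-02,  1.14447055e+02]), 'force': array([ 0.41451081, -0.0192844 ,  0.42368098]), 'moment': array([ 0.02712415,  0.04824273, -0.0178345 ]), 'opening': 0.08781217732959169} 0.0188
scene [-0.15200803 -0.6172984   0.51652954]
spare_1 [0.367 0.162 0.02 ] 0.86 [225. 271.]
spare_1 [0.435 0.335 0.022] 0.8 [202. 234.]
spare_1 [0.455 0.194 0.023] 0.65 [249. 250.]
spare_1 [0.616 0.323 0.022] 0.61 [267. 213.]
spare_1 [0.424 0.068 0.021] 0.58 [278. 276.]
spare_1 [0.598 0.229 0.019] 0.58 [288. 226.]
spare_1 [0.524 0.328 0.022] 0.55 [236. 223.]
rack_collar_1 [0.612 0.098 0.032] 0.72 [334. 235.]
rack_collar_1 [ 0.642 -0
[... 710 characters left out ...]
3 0.024] 0.78 [348. 392.]
spare_1 [0.525 0.348 0.026] 0.75 [302. 385.]
spare_1 [0.431 0.09  0.022] 0.72 [358. 290.]
spare_1 [0.461 0.214 0.025] 0.55 [341. 331.]
rack_collar_1 [ 0.65  -0.014  0.031] 0.7 [270. 249.]
rack_collar_1 [0.59  0.056 0.024] 0.53 [290. 273.]
rack_collar_1 [0.527 0.349 0.025] 0.36 [301. 385.]
stylus [ 0.445 -0.087  0.068] 0.62 [356. 225.]
stylus [ 0.451 -0.164  0.095] 0.56 [356. 197.]
stylus [ 0.45  -0.001  0.077] 0.49 [353. 244.]
lever_knob [ 0.452 -0.165  0.093] 0.56 [356. 197.]
stand_hole [0.453 0.02  0.034] 0.94 [350. 264.]
stand_hole [0.622 0.114 0.033] 0.64 [272. 287.]
pocket_1 [0.593 0.055 0.021] 0.86 [289. 273.]
plug_gauge [ 0.358 -0.117  0.016] 0.59 [389. 235.]
```

```bash
python3 - <<'E'
import cv2
a=cv2.imread("pics/scene0.png")[185:365,170:450]; b=cv2.imread("pics/side0.png")[170:430,200:440]
cv2.imwrite("pics/v1.png",cv2.resize(a,(800,514),interpolation=cv2.INTER_CUBIC)); cv2.imwrite("pics/v2.png",cv2.resize(b,(552,598),interpolation=cv2.INTER_CUBIC))
E
```

```text
(no output)
```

View pics/v1.png

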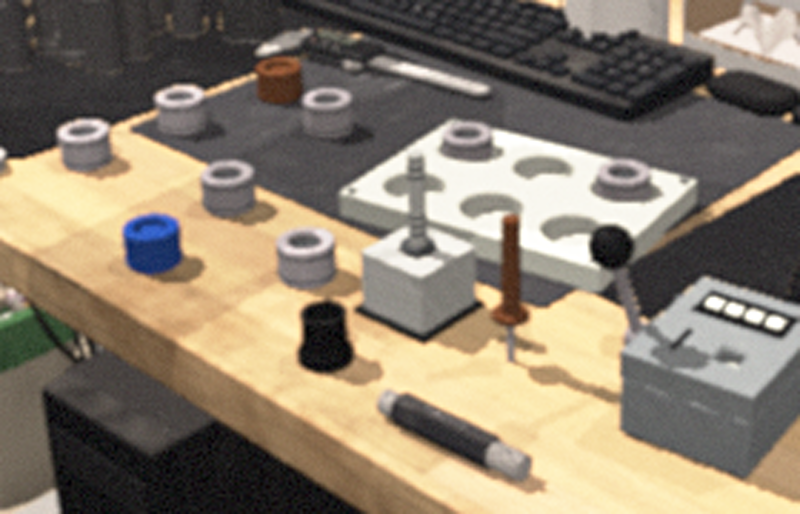

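View pics/v2.png

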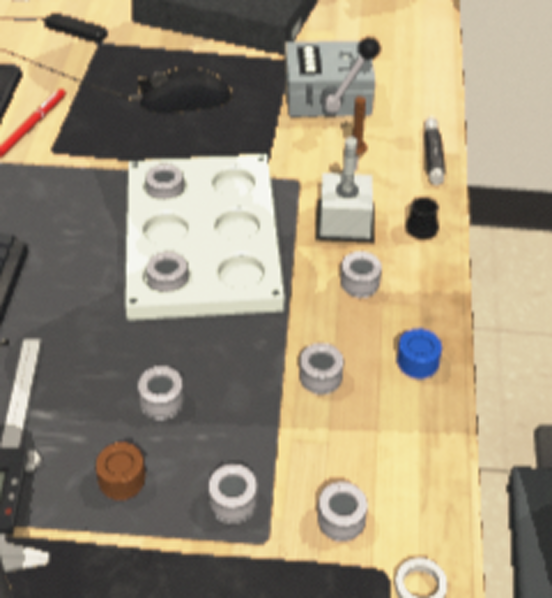

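Side crop shows five steel spares at crop (361,273), (322,367), (342,508), (232,490) and (160,390). The blue one (419,352) and brown one (120,470) are look-alikes. The rack's two far-column end pockets are filled, leaving four empty. The steel stylus is in the stand at (349,165). The brown one (360,125), between the stand and the counter, is a decoy. Moving in for a wrist view.

carry_out --pt "0 0 -2 16 40 15 0" --pt "0 0 -4 32 85 30 0" --pt "0 0 -6 48 130 45 0" --pt "0 0 -8 64 175 60 0" --pt "0 0 -10 80 220 75 0" --pt "0 0 -12 96 265 90 0" --pt "0 0 -14 112 310 105 0" --pt "0 0 -16 128 355 120 0" --pt "0 0 -18 144 400 135 0" --pt "0 0 -20 160 445 150 0" --pt "0 0 -22 170 490 160 0" --pt "0 0 -24 171 534 173 0" --pt "0 0 -24 171 534 173 0" --pt "0 0 -24 171 534 173 0"

```text
clock: 2.75
tool_pos: [0.4503, -0.0803, 0.3996]
orientation: [180.0, -0.0, 90.5]
force: [0.1, -0.4, -0.4]
opening: 0.0876
```

```bash
python3 - <<'E'
from h import *
p,c,o=snap("wrist"); cv2.imwrite("pics/w1.png",p["pixels"])
print(o["tool_pos"],o["orientation"],o["clock"],"cam",-c[1].T@c[2],c[1][2],np.array(p["hand_eye"]).round(3))
for l in("spare_1","rack_collar_1","stylus","zero_button_top","lever_knob","stand_hole","pocket_1"):
    for d in ctrl.search_frame(p,l): print(l,np.round(d["centre"],3),round(d["confidence"],2),np.round(proj(c,d["centre"])[0]))
E
```

```text
[ 0.45027931 -0.08034568  0.39955144] [ 1.79989858e+02 -4.00922932e-03  9.05209149e+01] 2.75 cam [ 0.38008894 -0.08114386  0.55783066] [ 0.26379474  0.00137857 -0.96457785] [[ 1.    -0.001 -0.001 -0.   ]
 [ 0.001  0.965  0.264 -0.07 ]
 [ 0.001 -0.264  0.965 -0.158]
 [ 0.     0.     0.     1.   ]]
spare_1 [0.466 0.201 0.03 ] 0.93 [517. 206.]
spare_1 [0.438 0.34  0.026] 0.87 [617. 186.]
spare_1 [0.372 0.168 0.029] 0.7 [503. 137.]
spare_1 [0.434 0.08  0.024] 0.69 [432. 182.]
spare_1 [0.527 0.334 0.026] 0.65 [600. 247.]
rack_collar_1 [ 0.634 -0.018  0.03 ] 0.74 [358. 314.]
stylus [ 0.441 -0.09   0.042] 0.55 [311. 188.]
stylus [ 0.451 -0.011  0.063] 0.52 [371. 197.]
lever_knob [ 0.442 -0.165  0.117] 0.79 [246. 195.]
stand_hole [ 0.446 -0.017  0.045] 0.6 [365. 192.]
pocket_1 [0.569 0.029 0.024] 0.58 [391. 272.]
```

View pics/w1.png

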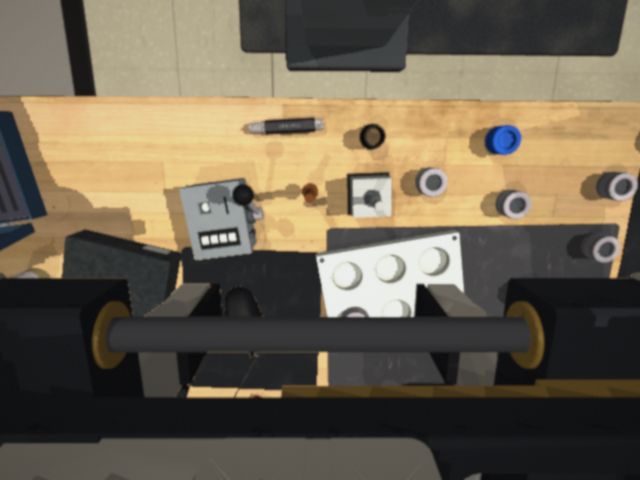

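The wrist view shows the counter at (217,220) with its button well at (205,207), knob at (243,195), brown stylus at (310,191) and stand at (371,197). Empty pockets are at (347,275), (390,268), (433,261) and about (397,309). Going closer.

carry_out --pt "0 0 -0.5 -10 0 -50 0" --pt "0 0 -0.5 -20 0 -100 0" --pt "0 0 -0.5 -30 0 -150 0" --pt "0 0 -0.5 -30 0 -150 0" --pt "0 0 -0.5 -30 0 -150 0"

```text
clock: 3.78
tool_pos: [0.4221, -0.0806, 0.2518]
orientation: [179.8, 0.0, 90.0]
force: [0.4, 0.4, 1.1]
opening: 0.0875
```

```bash
python3 - <<'E'
from h import *
p,c,o=snap("wrist"); cv2.imwrite("pics/w2.png",p["pixels"])
cv2.imwrite("pics/w2c.png",cv2.resize(p["pixels"][80:380,110:510],(800,600),interpolation=cv2.INTER_CUBIC))
print(o["tool_pos"],o["orientation"],o["clock"],"cam",-c[1].T@c[2])
for l in("stylus","zero_button_top","lever_knob","stand_hole","pocket_1"):
    for d in ctrl.search_frame(p,l): print(l,np.round(d["centre"],3),round(d["confidence"],2),np.round(proj(c,d["centre"])[0]))
E
```

```text
[ 0.42206698 -0.08057642  0.25179891] [1.79845653e+02 2.79940058e-02 8.99707713e+01] 3.775 cam [ 0.35147586 -0.08060408  0.40989884]
stylus [ 0.448 -0.01   0.074] 0.72 [394. 248.]
stylus [ 0.442 -0.085  0.061] 0.58 [313. 239.]
zero_button_top [ 0.468 -0.232  0.05 ] 0.41 [168. 261.]
lever_knob [ 0.441 -0.167  0.119] 0.74 [211. 255.]
stand_hole [ 0.44  -0.017  0.044] 0.85 [382. 232.]
stand_hole [ 0.44  -0.165  0.115] 0.73 [215. 253.]
pocket_1 [0.599 0.006 0.022] 0.9 [392. 360.]
pocket_1 [0.435 0.081 0.028] 0.26 [474. 224.]
```

View pics/w2c.png

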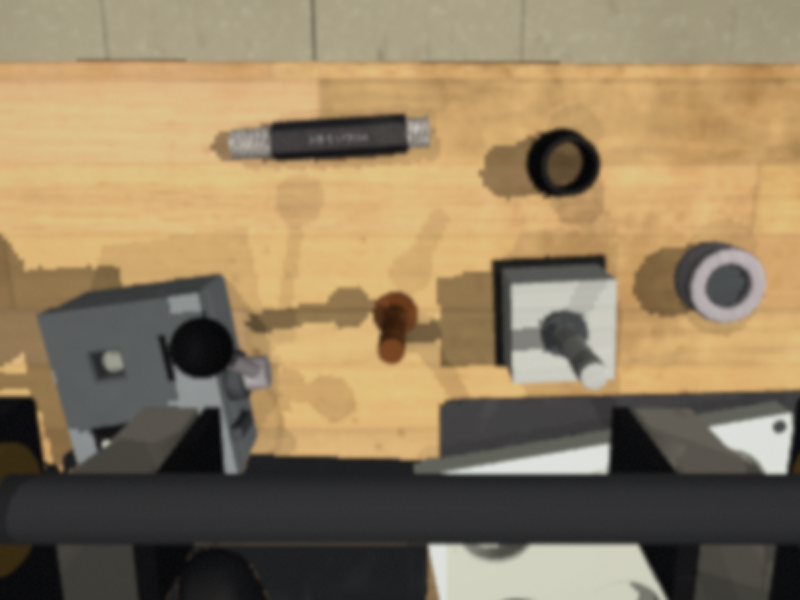

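```bash
python3 - <<'E'
from h import *
p=cv2.imread("pics/w2.png")
o=dict(tool_pos=[0.42206698,-0.08057642,0.25179891],orientation=[179.845653,.027994,89.9707713])
q,_,_2=snap("wrist"); c=cam(q,o)
f=lambda u,v,z:print((u,v),back(c,[u/2+110,v/2+80],z)[0].round(4))
print("button");f(112,361,.056);f(111,361,.048)
print("stylus top, collar");f(593,374,.113);f(563,333,.049)
print("stand corners");[f(*x,.045) for x in((502,270),(614,277),(617,380),(513,383))]
print("counter near edge");f(40,315,.056);f(220,275,.056)
print("knob");f(201,347,.112)
print("brown top");f(391,350,.1)
print("spare",);f(728,284,.028)
E
```

```text
button
(112, 361) [ 0.4658 -0.2311  0.056 ]
(111, 361) [ 0.4684 -0.235   0.048 ]
stylus top, collar
(593, 374) [ 0.4534 -0.0072  0.113 ]
(563, 333) [ 0.4538 -0.0077  0.049 ]
stand corners
(502, 270) [ 0.4226 -0.0385  0.045 ]
(614, 277) [0.4262 0.0169 0.045 ]
(617, 380) [0.48   0.0221 0.045 ]
(513, 383) [ 0.4815 -0.0312  0.045 ]
counter near edge
(40, 315) [ 0.4423 -0.2636  0.056 ]
(220, 275) [ 0.4226 -0.1747  0.056 ]
knob
(201, 347) [ 0.4417 -0.1698  0.112 ]
brown top
(391, 350) [ 0.4468 -0.0917  0.1   ]
spare
(728, 284) [0.4335 0.0807 0.028 ]
```

Stylus axis is at (0.4535, -0.0075), and the stand corners agree. Grasping it.

carry_out --pt "0 0 0 17 36 -20 0.4" --pt "0 0 0 33.5 72.5 -60 0.4" --pt "0 0 0 33.5 72.5 -90 0.4" --pt "0 0 0 33.5 72.5 -120 0.4" --pt "0 0 0 33.5 72.5 -150 0.4" --pt "0 0 0 33.5 72.5 -170 0.4" --pt "0 0 0 33.5 72.5 -186 0.4" --pt "0 0 0 33.5 72.5 -186 0.4" --pt "0 0 0 33.5 72.5 -186 1" --pt "0 0 0 33.5 72.5 -186 1" --pt "0 0 0 33.5 72.5 -186 1" --pt "0 0 0 33.5 72.5 -186 1" --pt "0 0 0 33.5 72.5 -186 1" --pt "0 0 0 33.5 72.5 -186 1"

```text
clock: 5.88
tool_pos: [0.454, -0.0079, 0.0637]
orientation: [180.0, -0.0, 90.0]
force: [-0.4, -0.1, 3.7]
opening: 0.0109
```

carry_out --pt "0 0 0 0 0 30 1" --pt "0 0 0 0 0 70 1" --pt "0 0 0 0 0 120 1" --pt "0 0 0 2 -30 165 1" --pt "0 0 0 5 -80 176 1" --pt "0 0 0 8 -130 176 1" --pt "0 0 0 11 -180 176 1" --pt "0 0 0 13.5 -215 160 1" --pt "0 0 0 13.5 -225.5 130 1" --pt "0 0 0 13.5 -225.5 110 1" --pt "0 0 0 13.5 -225.5 100 1" --pt "0 0 0 13.5 -225.5 100 1" --pt "0 0 0 13.5 -225.5 100 1"

```text
clock: 7.5
tool_pos: [0.468, -0.2334, 0.1645]
orientation: [179.9, 0.0, 90.0]
force: [-0.2, 0.5, 0.2]
opening: 0.0114
```

```bash
python3 - <<'E'
from h import *
p,c,o=snap("wrist"); cv2.imwrite("pics/w3.png",p["pixels"])
np.savez("w3.npz",K=c[0],R=c[1],t=c[2])
print(o["tool_pos"],o["orientation"],o["clock"],o["opening"])
t=np.array(o["tool_pos"])
print("tip",proj(c,t-[0,0,.051]),"button",proj(c,[.467,-.233,.048]),"mouth",proj(c,[.467,-.233,.056]))
x,y=proj(c,[.467,-.233,.056])[0].astype(int); x0=max(0,min(440,x-100));y0=max(0,min(330,y-75))
print(x0,y0);cv2.imwrite("pics/w3c.png",cv2.resize(p["pixels"][y0:y0+150,x0:x0+200],(800,600),interpolation=cv2.INTER_CUBIC))
E
```

```text
[ 0.46801856 -0.23336675  0.16446073] [1.79926019e+02 2.33646436e-02 8.99906853e+01] 7.5 0.011434763424064305
tip [[318.3836117  265.34528663]] button [[318.80892514 236.28884615]] mouth [[318.82842112 238.9642252 ]]
218 163
```

View pics/w3c.png

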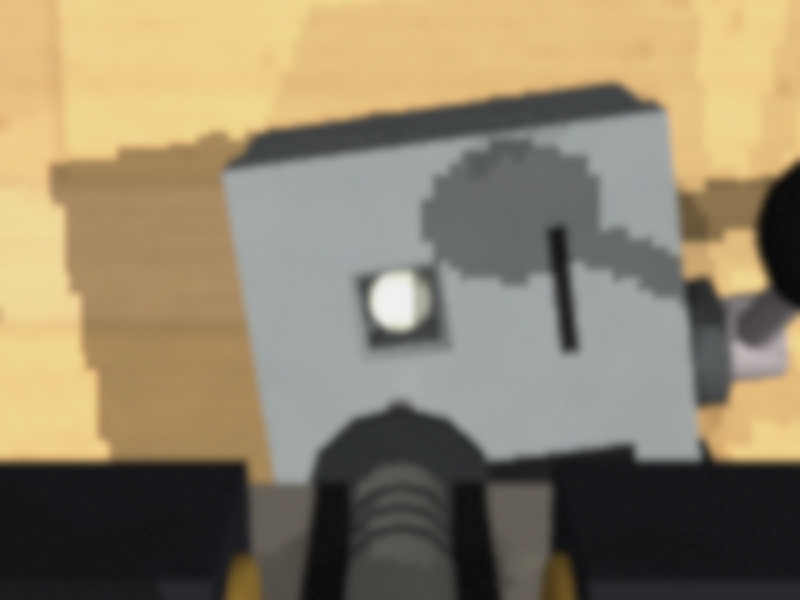

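The button top is at crop (399,300) and the tip at (400,408). Both match the projection within 1 px. Counter yaw is about 8°. Pressing.

carry_out --pt "0 0 0 0 -0.4 -25 1" --pt "0 0 0 0 -0.4 -45 1" --pt "0 0 0 0 -0.4 -58 1" --pt "0 0 0 0 -0.4 -65 1" --pt "0 0 0 0 -0.4 -69 1" --pt "0 0 0 0 -0.4 -71.5 1" --pt "0 0 0 0 -0.4 -72 1" --pt "0 0 0 0 -0.4 -72 1" --pt "0 0 0 0 -0.4 -72 1"

```text
clock: 8.68
tool_pos: [0.468, -0.2341, 0.0932]
orientation: [179.9, 0.0, 90.0]
force: [-3.4, 2.7, 11.9]
opening: 0.0116
```

Force of 12 N with the tip at z≈0.0425 means the button bottomed. Returning the stylus.

carry_out --pt "0 0 0 0 0 15 1" --pt "0 0 0 0 0 50 1" --pt "0 0 0 0 0 100 1" --pt "0 0 0 0 15 145 1" --pt "0 0 0 -3 60 148 1" --pt "0 0 0 -6 110 148 1" --pt "0 0 0 -9 160 148 1" --pt "0 0 0 -13 210 135 1" --pt "0 0 0 -13.5 225.9 95 1" --pt "0 0 0 -13.5 225.9 50 1" --pt "0 0 0 -13.5 225.9 30 1" --pt "0 0 0 -13.5 225.9 30 1"

```text
clock: 10.18
tool_pos: [0.4531, -0.0082, 0.121]
orientation: [-179.9, 0.1, 90.0]
force: [0.2, 0.5, 0.0]
opening: 0.0118
```

```bash
python3 - <<'E'
from h import *
p,c,o=snap("wrist")
t=np.array(o["tool_pos"]); print(t,o["opening"],o["force"])
print("tip",proj(c,t-[0,0,.0507]),"hole",proj(c,[.4535,-.0075,.045]))
cv2.imwrite("pics/w4c.png",cv2.resize(p["pixels"][170:320,218:418],(800,600),interpolation=cv2.INTER_CUBIC))
E
```

```text
[ 0.45314478 -0.00815979  0.12101452] 0.011827629418951274 [0.21359597 0.51685829 0.0425822 ]
tip [[318.42603015 265.80026627]] hole [[319.43004959 253.97108056]]
```

View pics/w4c.png

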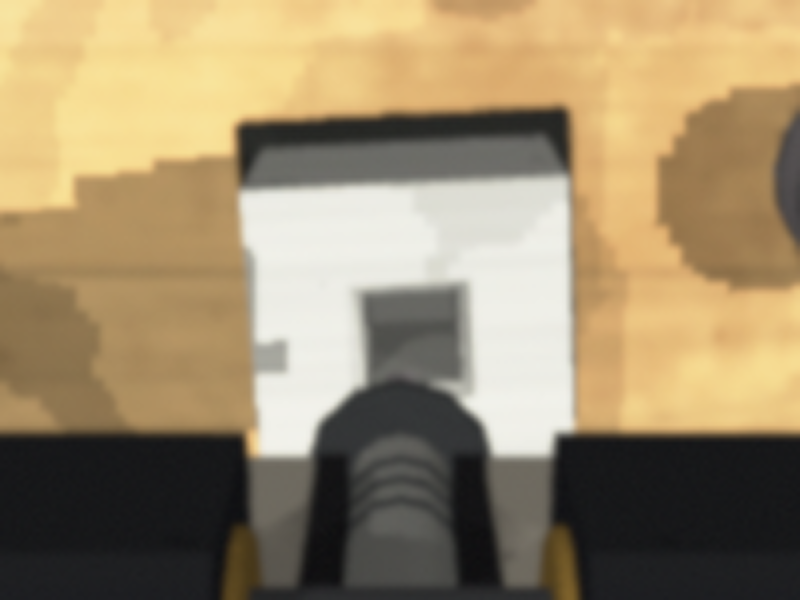

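The hole is at crop (412,340), about 1 mm to +y of the tip. Inserting and releasing.

carry_out --pt "0 0 0 0.5 1.2 -15 1" --pt "0 0 0 0.5 1.2 -35 1" --pt "0 0 0 0.5 1.2 -50 1" --pt "0 0 0 0.5 1.2 -56.5 1" --pt "0 0 0 0.5 1.2 -57 1" --pt "0 0 0 0.5 1.2 -57 1" --pt "0 0 0 0.5 1.2 -57 0.4" --pt "0 0 0 0.5 1.2 -57 0.4" --pt "0 0 0 0.5 1.2 -57 0.4" --pt "0 0 0 0.5 1.2 -30 0.4" --pt "0 0 0 0.5 1.2 20 0.4" --pt "0 0 0 0.5 1.2 70 0.4" --pt "0 0 0 0.5 25 110 0.0" --pt "0 0 0 0.5 60 158 0.0" --pt "0 0 0 -5 107 178 0.0" --pt "0 0 0 -5 157 178 0.0" --pt "0 0 0 -5 207 178 0.0" --pt "0 0 0 -5 207 178 0.0" --pt "0 0 0 -5 207 178 0.0"

```text
clock: 12.6
tool_pos: [0.4487, 0.199, 0.2993]
orientation: [-180.0, 0.0, 90.0]
force: [0.8, -0.7, -0.5]
opening: 0.0874
```

```bash
cat >> h.py <<'E'
def spares(p,c,lab="spare_1",z=.028):
    "network finds; circle-fit the top rim by colour-free method: use detection, print pixel + backproj"
    out=[]
    for d in ctrl.search_frame(p,lab):
        uv=proj(c,d["centre"])[0]; out.append((np.round(d["centre"],4),round(d["confidence"],2),np.round(uv)))
    return out
E
python3 - <<'E'
from h import *
p,c,o=snap("wrist"); print(o["tool_pos"],o["orientation"],o["clock"])
cv2.imwrite("pics/w5.png",p["pixels"]); np.savez("w5.npz",K=c[0],R=c[1],t=c[2])
for r in spares(p,c): print(*r)
s,cs,_=snap("side")
for r in spares(s,cs): print("side",*r)
for d in ctrl.search_frame(s,"stylus"): print("sty",d["centre"],d["confidence"])
E
```

```text
[0.44865281 0.19903699 0.29929782] [-1.79970133e+02  3.34837616e-02  9.00009497e+01] 12.6
[0.4339 0.0853 0.0265] 0.97 [219. 192.]
[0.3744 0.1727 0.0302] 0.95 [294. 138.]
[0.4359 0.3435 0.0241] 0.87 [444. 193.]
[0.5868 0.2426 0.0165] 0.76 [353. 311.]
[0.5238 0.3394 0.0273] 0.68 [435. 266.]
[0.6374 0.3277 0.0286] 0.63 [419. 351.]
side [0.6268 0.3393 0.0256] 0.95 [250. 375.]
side [0.4624 0.2108 0.0255] 0.83 [340. 330.]
side [0.3775 0.18   0.0229] 0.83 [381. 322.]
side [0.5267 0.3456 0.0245] 0.79 [301. 384.]
side [0.4315 0.0887 0.0185] 0.62 [357. 290.]
side [0.4348 0.3533 0.0271] 0.59 [350. 391.]
side [0.6011 0.2557 0.0281] 0.59 [271. 340.]
```

View pics/w5.png

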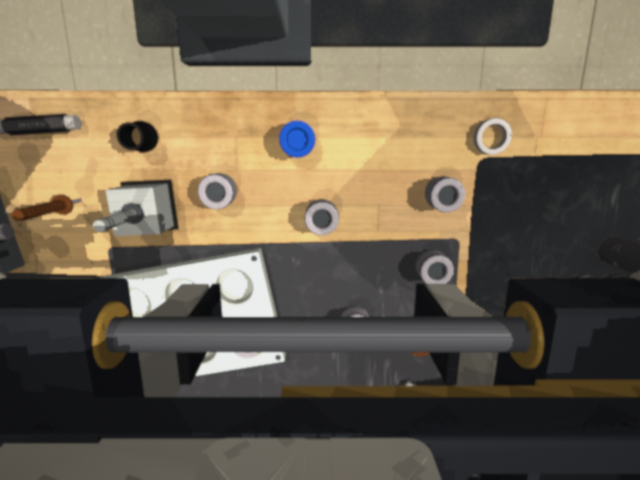

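The stylus hangs in the stand (131,212). Spares show at (216,190), (321,217), (446,194) and (436,268), with the fifth partly hidden at (356,313). Now a view over the rack.

carry_out --pt "0 0 0 20 -35 0 0" --pt "0 0 0 40 -70 0 0" --pt "0 0 0 60 -105 0 0" --pt "0 0 0 80 -140 0 0" --pt "0 0 0 80 -140 0 0" --pt "0 0 0 80 -140 0 0"

```text
clock: 13.6
tool_pos: [0.5287, 0.0586, 0.2996]
orientation: [-180.0, -0.0, 89.9]
force: [-0.8, -0.1, -0.3]
opening: 0.0879
```

```bash
python3 - <<'E'
from h import *
p,c,o=snap("wrist"); print(o["tool_pos"],o["orientation"],o["clock"])
cv2.imwrite("pics/w6.png",p["pixels"]); np.savez("w6.npz",K=c[0],R=c[1],t=c[2])
for l in("rack_collar_1","spare_1"):
  for r in spares(p,c,l): print(l,*r)
for d in ctrl.outline_of(p,"pocket_1")[:1]:
  ys,xs=np.where(d["pixels"]); print(d["confidence"],cv2.minAreaRect(back(c,np.c_[xs,ys],.021)[:,:2].astype(np.float32)))
cv2.imwrite("pics/w6c.png",cv2.resize(p["pixels"][90:330,160:480],(800,600),interpolation=cv2.INTER_CUBIC))
E
```

```text
[0.5287361  0.05861239 0.29955503] [-1.79996719e+02 -1.05852549e-02  8.98657887e+01] 13.6
rack_collar_1 [ 0.6448 -0.0164  0.0358] 0.84 [257. 301.]
rack_collar_1 [0.621  0.105  0.0347] 0.82 [357. 282.]
spare_1 [0.3739 0.1755 0.0305] 0.94 [430.  56.]
spare_1 [0.4364 0.3437 0.0283] 0.91 [581. 119.]
spare_1 [0.5259 0.3373 0.0292] 0.79 [562. 201.]
spare_1 [0.4651 0.2073 0.0335] 0.78 [454. 147.]
spare_1 [0.6094 0.3215 0.0255] 0.74 [535. 269.]
spare_1 [0.4349 0.0825 0.0274] 0.63 [340. 119.]
spare_1 [0.6037 0.2421 0.0256] 0.63 [470. 265.]
0.84 ((0.600684642791748, 0.035590000450611115), (0.15572801232337952, 0.21345989406108856), 10.294821739196777)
```

View pics/w6c.png

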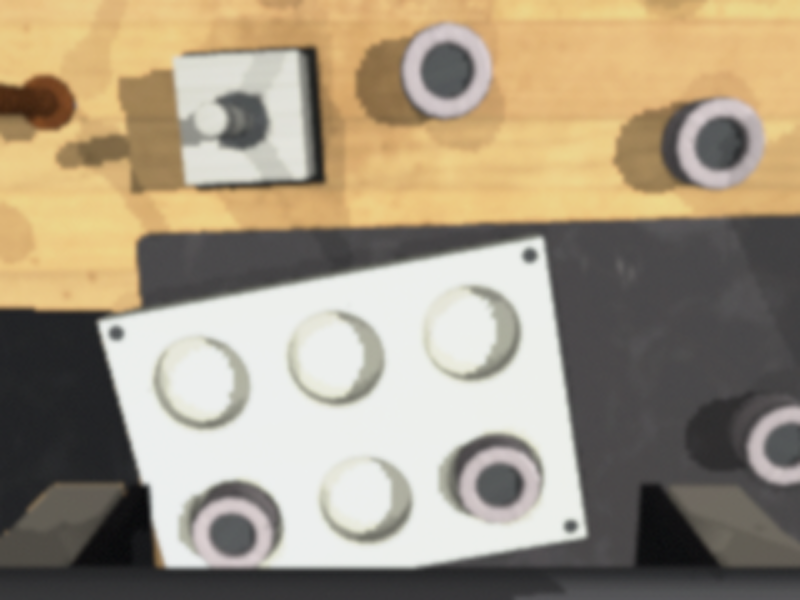

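The rack shows empty mouths at crop (202,382), (336,357), (471,332) and (366,498). The filled pockets are at (499,480) and (235,525). Fitting the rack's pose to these points.

```bash
python3 - <<'E'
from h import *
from scipy.optimize import least_squares
z=np.load("w6.npz"); c=(z["K"],z["R"],z["t"])
px=lambda L:np.array(L)/2.5+[160,90]
L=[(-37,-66),(-37,0),(-37,66),(37,0),(-76,-106),(-76,106),(76,106)]
W=back(c,px([(202,382),(336,357),(471,332),(366,498),(98,320),(543,237),(587,535)]),.021)[:,:2]
M=np.array(L)/1e3
rot=lambda a:np.array([[np.cos(a),-np.sin(a)],[np.sin(a),np.cos(a)]])
f=lambda q:((M@rot(q[2]).T+q[:2])-W).ravel()
r=least_squares(f,[.6,.035,.18]); q=r.x; print(q[:2].round(4),np.degrees(q[2]).round(2)); print((r.fun.reshape(-1,2)*1e3).round(1).tolist())
P=np.array([(-37,66),(-37,0),(-37,-66),(37,66),(37,0),(37,-66)])/1e3@rot(q[2]).T+q[:2]
for i,x in enumerate(P):print("pocket",i+1,x.round(4))
print("rack collars", back(c,px([(499,482),(235,530)]),.035)[:,:2].round(4).tolist())
print("A,B", back(c,px([(446.5,71.5),(718,143)]),.028)[:,:2].round(4).tolist(), "E",back(c,px([(789,443)]),.030)[:,:2].round(4).tolist(), "D/C",back(c,[(562,201)],.030).round(4),back(c,[(581,119)],.028).round(4))
z=np.load("w5.npz"); c=(z["K"],z["R"],z["t"])
print("w5 A,B,C", back(c,[(216.5,190.5),(321.5,216.5),(446,193.5)],.028)[:,:2].round(4).tolist(),"D",back(c,[(436,268)],.03)[:,:2].round(4))
E
```

```text
[0.6005 0.0366] 10.46
[[0.1, -0.5], [0.3, -0.3], [0.3, 0.4], [0.8, -0.3], [-0.4, 0.5], [-0.7, 0.2], [-0.4, 0.0]]
pocket 1 [0.5522 0.0948]
pocket 2 [0.5641 0.0299]
pocket 3 [ 0.5761 -0.035 ]
pocket 4 [0.6249 0.1082]
pocket 5 [0.6369 0.0433]
pocket 6 [ 0.6489 -0.0216]
rack collars [[0.6224, 0.108], [0.6468, -0.0198]]
A,B [[0.4349, 0.0812], [0.4654, 0.2016]] E [[0.6049, 0.2471]] D/C [[0.5255 0.3373 0.03  ]] [[0.4363 0.3442 0.028 ]]
w5 A,B,C [[0.4323, 0.083], [0.4626, 0.2027], [0.4361, 0.3448]] D [[0.525 0.34 ]]
```

The rack fit is within 1 mm: centre (0.6005, 0.0366), yaw 10.5°. Pockets 1, 2, 3 and 5 are empty. Each spare gets squeezed at two crossed yaws to centre it, then placed with the jaws diagonal to the rack. First spare is the one beside the stand at (0.4335, 0.082).

carry_out --pt "0 0 9 -20 5 -10 0.25" --pt "0 0 18 -40 10 -30 0.25" --pt "0 0 27 -60 15 -60 0.25" --pt "0 0 36 -80 20 -100 0.25" --pt "0 0 45 -95 23 -140 0.25" --pt "0 0 54 -95 23 -180 0.25" --pt "0 0 55.5 -95 23 -220 0.25" --pt "0 0 55.5 -95 23 -255 0.25" --pt "0 0 55.5 -95 23 -280 0.25" --pt "0 0 55.5 -95 23 -287.5 0.25" --pt "0 0 55.5 -95 23 -287.5 0.25" --pt "0 0 55.5 -95 23 -287.5 1" --pt "0 0 55.5 -95 23 -287.5 1" --pt "0 0 55.5 -95 23 -287.5 1" --pt "0 0 55.5 -95 23 -287.5 1" --pt "0 0 55.5 -95 23 -287.5 0.25" --pt "0 0 55.5 -95 23 -287.5 0.25" --pt "0 0 55.5 -95 23 -287.5 0.25"

```text
clock: 16.05
tool_pos: [0.4338, 0.082, 0.012]
orientation: [-180.0, -0.0, 145.5]
force: [0.0, -0.1, 0.6]
opening: 0.0626
```

carry_out --pt "0 0 0 0 0 20 0.25" --pt "0 0 -10 0 0 45 0.25" --pt "0 0 -20 0 0 45 0.25" --pt "0 0 -30 0 0 45 0.25" --pt "0 0 -40 0 0 45 0.25" --pt "0 0 -50 0 0 45 0.25" --pt "0 0 -60 0 0 45 0.25" --pt "0 0 -70 0 0 45 0.25" --pt "0 0 -80 0 0 45 0.25" --pt "0 0 -90 0 0 45 0.25" --pt "0 0 -90 0 0 25 0.25" --pt "0 0 -90 0 0 5 0.25" --pt "0 0 -90 0 0 0 0.25" --pt "0 0 -90 0 0 0 0.25" --pt "0 0 -90 0 0 0 1" --pt "0 0 -90 0 0 0 1" --pt "0 0 -90 0 0 0 1" --pt "0 0 -90 0 0 0 1" --pt "0 0 -90 0 0 0 1"

```text
clock: 18.42
tool_pos: [0.434, 0.0821, 0.0124]
orientation: [180.0, -0.0, 55.5]
force: [-1.7, -0.4, 5.9]
opening: 0.0394
```

carry_out --pt "0 0 0 0 0 30 1" --pt "0 0 0 5 -4 80 1" --pt "0 0 0 30 -25 130 1" --pt "0 0 0 65 -54 150 1" --pt "0 0 0 100 -83 150 1" --pt "0 0 0 130 -107 140 1" --pt "0 0 0 142 -117 110 1" --pt "0 0 0 142 -117 70 1" --pt "0 0 0 142 -117 40 1" --pt "0 0 0 142 -117 30 1" --pt "0 0 0 142 -117 25 1" --pt "0 0 0 142 -117 20 1" --pt "0 0 0 142 -117 16 1" --pt "0 0 0 142 -117 13 1" --pt "0 0 0 142 -117 12 1" --pt "0 0 0 142 -117 12 1"

```text
clock: 20.42
tool_pos: [0.576, -0.0349, 0.0242]
orientation: [180.0, -0.0, 55.5]
force: [0.3, -0.6, -2.3]
opening: 0.0391
```

No contact force in the pocket. Releasing and looking.

carry_out --pt "0 0 0 0 0 -1 1" --pt "0 0 0 0 0 -1 0.38" --pt "0 0 0 0 0 -1 0.38" --pt "0 0 0 0 0 -1 0.38" --pt "0 0 0 0 0 15 0.38" --pt "0 0 0 0 0 60 0.25" --pt "0 0 0 0 0 115 0.25" --pt "0 0 0 -10 20 170 0.25" --pt "0 0 0 -30 60 215 0.25" --pt "0 0 0 -50 95 250 0.25" --pt "0 0 0 -70 130 276 0.25" --pt "0 0 0 -76 135 276 0.25" --pt "0 0 0 -76 135 276 0.25"

```text
clock: 22.05
tool_pos: [0.4993, 0.1002, 0.3006]
orientation: [180.0, -0.1, 55.5]
force: [0.9, 0.2, -0.5]
opening: 0.0657
```

```bash
cat > look.py <<'E'
from h import *
import sys
p,c,o=snap("wrist"); print(o["tool_pos"].round(4),o["orientation"].round(1),o["clock"])
cv2.imwrite(f"pics/{sys.argv[1]}.png",p["pixels"])
for l in("rack_collar_1","spare_1"):
  for r in spares(p,c,l): print(l,*r)
s,cs,_=snap("side"); cv2.imwrite(f"pics/{sys.argv[1]}s.png",s["pixels"])
for l in("rack_collar_1","spare_1","stylus"):
  for r in spares(s,cs,l): print("side",l,*r)
E
python3 look.py w7
```

```text
[0.4993 0.1002 0.3006] [ 1.80e+02 -1.00e-01  5.55e+01] 22.05
rack_collar_1 [ 0.6564 -0.0251  0.0369] 0.91 [307. 362.]
rack_collar_1 [0.6195 0.1056 0.0341] 0.86 [378. 284.]
rack_collar_1 [0.4642 0.2048 0.0319] 0.32 [379. 124.]
spare_1 [0.6209 0.3265 0.0279] 0.9 [543. 179.]
spare_1 [0.6051 0.2398 0.0261] 0.83 [468. 211.]
spare_1 [0.4393 0.3449 0.029 ] 0.8 [482.  21.]
spare_1 [0.5265 0.3377 0.028 ] 0.75 [514. 100.]
spare_1 [0.4636 0.2075 0.0319] 0.74 [381. 122.]
spare_1 [ 0.5674 -0.0236  0.0291] 0.67 [267. 305.]
spare_1 [0.3754 0.1735 0.0292] 0.65 [308.  69.]
side rack_collar_1 [ 0.6514 -0.0175  0.0288] 0.74 [270. 249.]
side rack_collar_1 [0.6221 0.1126 0.0337] 0.69 [272. 287.]
side spare_1 [0.6263 0.3375 0.0242] 0.96 [250. 375.]
side spare_1 [0.4616 0.2103 0.0242] 0.9 [341. 330.]
side spare_1 [0.6018 0.2557 0.027 ] 0.77 [270. 341.]
side spare_1 [ 0.5736 -0.0288  0.0299] 0.69 [302. 248.]
side spare_1 [0.4346 0.3568 0.0269] 0.63 [350. 393.]
side spare_1 [0.5283 0.3481 0.027 ] 0.59 [300. 384.]
side spare_1 [0.3784 0.1804 0.0236] 0.56 [381. 322.]
side stylus [ 0.4532 -0.0026  0.0727] 0.55 [351. 245.]
side stylus [ 0.4425 -0.0889  0.0644] 0.55 [357. 225.]
side stylus [0.5999 0.2548 0.0271] 0.2 [271. 340.]
```

View pics/w7.png

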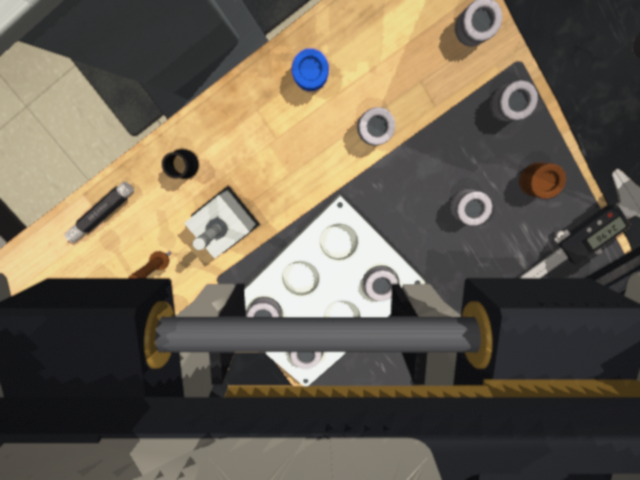

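The first collar sits in its pocket (263,305), and the remaining spares haven't moved. Next is B at (0.4635, 0.2035), the steel ring at (376,126).

carry_out --pt "0 0 0 -12 35 -30 0.25" --pt "0 0 0 -24 70 -70 0.25" --pt "0 0 0 -36 103.5 -120 0.25" --pt "0 0 0 -36 103.5 -170 0.25" --pt "0 0 0 -36 103.5 -220 0.25" --pt "0 0 0 -36 103.5 -255 0.25" --pt "0 0 0 -36 103.5 -280 0.25" --pt "0 0 0 -36 103.5 -288.5 0.25" --pt "0 0 0 -36 103.5 -288.5 0.25" --pt "0 0 0 -36 103.5 -288.5 1" --pt "0 0 0 -36 103.5 -288.5 1" --pt "0 0 0 -36 103.5 -288.5 1" --pt "0 0 0 -36 103.5 -288.5 1" --pt "0 0 0 -36 103.5 -288.5 0.25" --pt "0 0 0 -36 103.5 -288.5 0.25" --pt "0 0 0 -36 103.5 -288.5 0.25"

```text
clock: 24.4
tool_pos: [0.4638, 0.2035, 0.0114]
orientation: [-180.0, 0.0, 55.5]
force: [0.1, -0.2, -0.6]
opening: 0.0626
```

carry_out --pt "0 0 0 0 0 20 0.25" --pt "0 0 10 0 0 45 0.25" --pt "0 0 20 0 0 45 0.25" --pt "0 0 30 0 0 45 0.25" --pt "0 0 40 0 0 45 0.25" --pt "0 0 50 0 0 45 0.25" --pt "0 0 60 0 0 45 0.25" --pt "0 0 70 0 0 45 0.25" --pt "0 0 80 0 0 45 0.25" --pt "0 0 90 0 0 45 0.25" --pt "0 0 90 0 0 25 0.25" --pt "0 0 90 0 0 5 0.25" --pt "0 0 90 0 0 0 0.25" --pt "0 0 90 0 0 0 0.25" --pt "0 0 90 0 0 0 1" --pt "0 0 90 0 0 0 1" --pt "0 0 90 0 0 0 1" --pt "0 0 90 0 0 0 1" --pt "0 0 90 0 0 0 1"

```text
clock: 26.78
tool_pos: [0.4641, 0.2037, 0.0119]
orientation: [180.0, 0.0, 145.5]
force: [-1.5, 0.3, 6.4]
opening: 0.0391
```

carry_out --pt "0 0 0 0 0 30 1" --pt "0 0 0 5 -5 80 1" --pt "0 0 0 35 -32 110 1" --pt "0 0 0 65 -60 110 1" --pt "0 0 0 95 -88 110 1" --pt "0 0 0 125 -116 110 1" --pt "0 0 0 155 -144 110 1" --pt "0 0 0 173 -160.3 100 1" --pt "0 0 0 173 -160.3 70 1" --pt "0 0 0 173 -160.3 40 1" --pt "0 0 0 173 -160.3 30 1" --pt "0 0 0 173 -160.3 25 1" --pt "0 0 0 173 -160.3 20 1" --pt "0 0 0 173 -160.3 16 1" --pt "0 0 0 173 -160.3 13 1" --pt "0 0 0 173 -160.3 12 1" --pt "0 0 0 173 -160.3 12 1"

```text
clock: 28.9
tool_pos: [0.6369, 0.0433, 0.0236]
orientation: [180.0, 0.0, 145.5]
force: [-0.3, 0.5, -2.7]
opening: 0.0389
```

carry_out --pt "0 0 0 0 0 -1 1" --pt "0 0 0 0 0 -1 0.38" --pt "0 0 0 0 0 -1 0.38" --pt "0 0 0 0 0 -1 0.38" --pt "0 0 0 0 0 15 0.38" --pt "0 0 0 0 0 60 0.25" --pt "0 0 0 0 0 115 0.25" --pt "0 0 0 -10 20 170 0.25" --pt "0 0 0 -30 60 215 0.25" --pt "0 0 0 -45 100 250 0.25" --pt "0 0 0 -60 140 276 0.25" --pt "0 0 0 -67 157 276 0.25" --pt "0 0 0 -67 157 276 0.25" --pt "0 0 0 -67 157 276 0.25"

```text
clock: 30.65
tool_pos: [0.5697, 0.1995, 0.2991]
orientation: [-179.9, -0.0, 145.4]
force: [0.7, -1.6, -0.5]
opening: 0.0657
```

```bash
python3 look.py w8
```

```text
[0.5697 0.1995 0.2991] [-179.9   -0.   145.4] 30.65
rack_collar_1 [ 0.6495 -0.0192  0.0353] 0.97 [135.  78.]
rack_collar_1 [0.6236 0.1089 0.0355] 0.7 [231. 167.]
spare_1 [0.4393 0.3439 0.0281] 0.94 [479. 243.]
spare_1 [0.3756 0.1736 0.0313] 0.86 [456.  82.]
spare_1 [0.5256 0.3297 0.0272] 0.76 [409. 273.]
spare_1 [0.6345 0.0504 0.0392] 0.65 [188. 127.]
spare_1 [0.6041 0.2418 0.0289] 0.64 [315. 251.]
spare_1 [ 0.5762 -0.0314  0.0299] 0.61 [184.  24.]
spare_1 [0.6162 0.3161 0.0275] 0.56 [341. 303.]
spare_1 [0.474  0.0192 0.0059] 0.4 [296.  13.]
side rack_collar_1 [0.6217 0.1135 0.0325] 0.67 [273. 287.]
side rack_collar_1 [ 0.6495 -0.0144  0.0288] 0.46 [271. 250.]
side spare_1 [0.6335 0.051  0.0337] 0.81 [272. 267.]
side spare_1 [0.378  0.1825 0.0258] 0.79 [381. 322.]
side spare_1 [0.5996 0.2571 0.0273] 0.67 [271. 341.]
side spare_1 [0.5268 0.3461 0.0247] 0.63 [301. 384.]
side spare_1 [0.4356 0.3581 0.0253] 0.61 [349. 394.]
side spare_1 [ 0.5744 -0.0296  0.0296] 0.59 [302. 247.]
side stylus [ 0.5734 -0.0264  0.0294] 0.74 [302. 248.]
side stylus [0.4505 0.0012 0.075 ] 0.73 [352. 246.]
side stylus [ 0.4411 -0.0853  0.0627] 0.6 [358. 227.]
```

carry_out --pt "0 0 0 17 22 -30 0.25" --pt "0 0 0 34.5 43.5 -70 0.25" --pt "0 0 0 34.5 43.5 -120 0.25" --pt "0 0 0 34.5 43.5 -170 0.25" --pt "0 0 0 34.5 43.5 -220 0.25" --pt "0 0 0 34.5 43.5 -255 0.25" --pt "0 0 0 34.5 43.5 -278 0.25" --pt "0 0 0 34.5 43.5 -285.5 0.25" --pt "0 0 0 34.5 43.5 -285.5 0.25" --pt "0 0 0 34.5 43.5 -285.5 1" --pt "0 0 0 34.5 43.5 -285.5 1" --pt "0 0 0 34.5 43.5 -285.5 1" --pt "0 0 0 34.5 43.5 -285.5 1" --pt "0 0 0 34.5 43.5 -285.5 0.3" --pt "0 0 0 34.5 43.5 -285.5 0.3" --pt "0 0 0 34.5 43.5 -285.5 0.3"

```text
clock: 33.0
tool_pos: [0.6043, 0.2436, 0.0138]
orientation: [-180.0, -0.0, 145.5]
force: [-0.1, -0.0, 0.6]
opening: 0.0595
```

carry_out --pt "0 0 0 0 0 20 0.3" --pt "0 0 -10 0 0 45 0.3" --pt "0 0 -20 0 0 45 0.3" --pt "0 0 -30 0 0 45 0.3" --pt "0 0 -40 0 0 45 0.3" --pt "0 0 -50 0 0 45 0.3" --pt "0 0 -60 0 0 45 0.3" --pt "0 0 -70 0 0 45 0.3" --pt "0 0 -80 0 0 45 0.3" --pt "0 0 -90 0 0 45 0.3" --pt "0 0 -90 0 0 25 0.3" --pt "0 0 -90 0 0 5 0.3" --pt "0 0 -90 0 0 0 0.3" --pt "0 0 -90 0 0 0 0.3" --pt "0 0 -90 0 0 0 1" --pt "0 0 -90 0 0 0 1" --pt "0 0 -90 0 0 0 1" --pt "0 0 -90 0 0 0 1" --pt "0 0 -90 0 0 0 1"

```text
clock: 35.38
tool_pos: [0.605, 0.2443, 0.0148]
orientation: [180.0, -0.1, 55.5]
force: [-0.8, 2.6, 4.4]
opening: 0.039
```

carry_out --pt "0 0 0 0 0 30 1" --pt "0 0 0 -1 -6 80 1" --pt "0 0 0 -8 -42 110 1" --pt "0 0 0 -15 -80 110 1" --pt "0 0 0 -22 -118 110 1" --pt "0 0 0 -30 -156 110 1" --pt "0 0 0 -37 -195 110 1" --pt "0 0 0 -40.4 -213.6 100 1" --pt "0 0 0 -40.4 -213.6 70 1" --pt "0 0 0 -40.4 -213.6 40 1" --pt "0 0 0 -40.4 -213.6 28 1" --pt "0 0 0 -40.4 -213.6 23 1" --pt "0 0 0 -40.4 -213.6 18 1" --pt "0 0 0 -40.4 -213.6 14 1" --pt "0 0 0 -40.4 -213.6 11 1" --pt "0 0 0 -40.4 -213.6 10 1" --pt "0 0 0 -40.4 -213.6 10 1"

```text
clock: 37.5
tool_pos: [0.5641, 0.0302, 0.0242]
orientation: [180.0, -0.0, 55.5]
force: [0.5, -0.4, -2.6]
opening: 0.0393
```

carry_out --pt "0 0 0 0 0 -1 1" --pt "0 0 0 0 0 -1 0.38" --pt "0 0 0 0 0 -1 0.38" --pt "0 0 0 0 0 -1 0.38" --pt "0 0 0 0 0 15 0.38" --pt "0 0 0 0 0 60 0.25" --pt "0 0 0 0 0 115 0.25" --pt "0 0 0 -10 20 165 0.25" --pt "0 0 0 -30 60 195 0.25" --pt "0 0 0 -50 105 225 0.25" --pt "0 0 0 -72 150 250 0.25" --pt "0 0 0 -94 195 276 0.25" --pt "0 0 0 -116 240 276 0.25" --pt "0 0 0 -138 285 276 0.25" --pt "0 0 0 -154 315 276 0.25" --pt "0 0 0 -154 315 276 0.25" --pt "0 0 0 -154 315 276 0.25"

```text
clock: 39.62
tool_pos: [0.445, 0.3185, 0.2964]
orientation: [-176.6, -0.4, 59.1]
force: [0.8, 0.5, -0.8]
opening: 0.0657
```

```bash
python3 look.py w9
```

```text
[0.445  0.3185 0.2964] [-176.6   -0.4   59.1] 39.625
spare_1 [0.5224 0.3437 0.0253] 0.77 [368. 263.]
spare_1 [0.3733 0.1751 0.0313] 0.75 [177. 230.]
spare_1 [0.4364 0.3488 0.0291] 0.58 [335. 199.]
spare_1 [0.5727 0.1303 0.0212] 0.58 [242. 378.]
side rack_collar_1 [0.6    0.0765 0.0255] 0.68 [285. 278.]
side rack_collar_1 [ 0.6498 -0.0162  0.0289] 0.64 [271. 249.]
side rack_collar_1 [0.6201 0.1141 0.0352] 0.55 [273. 287.]
side spare_1 [0.526  0.3475 0.0263] 0.87 [301. 384.]
side spare_1 [0.6236 0.3361 0.0253] 0.87 [252. 374.]
side spare_1 [0.6353 0.0484 0.0336] 0.81 [272. 266.]
side spare_1 [0.4338 0.3558 0.0236] 0.64 [350. 393.]
side spare_1 [0.381  0.1831 0.0262] 0.61 [380. 322.]
side spare_1 [0.565  0.0497 0.0275] 0.47 [301. 271.]
```

```bash
python3 - <<'E'
from h import *
o=ctrl.get_obs(); print(o["joint_pos"].round(1),o["tool_pos"],o["force"])
a=cv2.imread("pics/w9s.png")[170:420,220:400]; cv2.imwrite("pics/v9.png",cv2.resize(a,(432,600),interpolation=cv2.INTER_CUBIC))
E
```

```text
[  53.6    6.9   -6.9   -3.6  -76.1 -173.6] [0.44488593 0.31872667 0.29702337] [ 0.40560915  0.419624   -0.0264862 ]
```

View pics/v9.png

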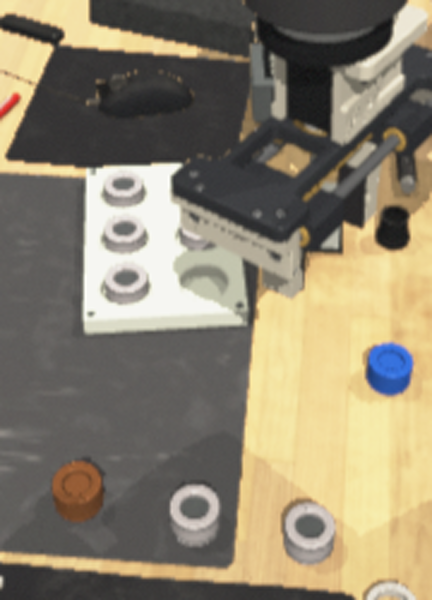

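Joint 6 is at its range limit at this yaw, so I'm turning the other way to 145.5°. The side view shows pockets 3, 5, 4 and 6 full, with pocket 2 partly hidden. Spares C (310,530) and D (195,512) are on the desk and pad.

carry_out --pt "0 0 10 0 0 0 0.25" --pt "0 0 20 0 0 0 0.25" --pt "0 0 30 0 0 0 0.25" --pt "0 0 40 0 0 0 0.25" --pt "0 0 50 0 0 0 0.25" --pt "0 0 60 0 0 0 0.25" --pt "0 0 70 0 0 0 0.25" --pt "0 0 80 0 0 0 0.25" --pt "0 0 90 0 0 0 0.25" --pt "0 0 90 0 0 0 0.25" --pt "0 0 90 0 0 0 0.25" --pt "0 0 90 0 0 0 0.25"

```text
clock: 41.48
tool_pos: [0.4448, 0.3191, 0.297]
orientation: [-176.6, -0.5, 149.0]
force: [-1.0, 0.1, 0.4]
opening: 0.0654
```

```bash
python3 look.py w10; python3 -c "
from h import *
print(ctrl.get_obs()['joint_pos'].round(1))"
```

```text
[0.4448 0.3191 0.297 ] [-176.6   -0.5  149. ] 41.475
rack_collar_1 [0.6199 0.1084 0.0351] 0.72 [ 77. 138.]
rack_collar_1 [ 0.5778 -0.015   0.0303] 0.57 [37.  9.]
spare_1 [0.5626 0.0281 0.03  ] 0.9 [75. 40.]
spare_1 [0.6355 0.0497 0.0361] 0.85 [30. 96.]
spare_1 [ 0.5829 -0.0117  0.0275] 0.77 [37. 16.]
spare_1 [0.3733 0.1786 0.0297] 0.77 [306.  73.]
spare_1 [0.5262 0.3408 0.0272] 0.72 [267. 270.]
spare_1 [0.6227 0.3196 0.0315] 0.6 [189. 297.]
side rack_collar_1 [ 0.6483 -0.0201  0.0289] 0.7 [271. 248.]
side rack_collar_1 [0.6224 0.1134 0.0314] 0.51 [272. 288.]
side rack_collar_1 [0.5967 0.0748 0.0232] 0.46 [286. 279.]
side spare_1 [0.4328 0.3504 0.0287] 0.84 [351. 389.]
side spare_1 [0.6251 0.3387 0.0266] 0.76 [251. 375.]
side spare_1 [0.5595 0.0397 0.0336] 0.72 [304. 266.]
side spare_1 [0.3776 0.1804 0.0234] 0.64 [381. 322.]
side spare_1 [0.5258 0.3447 0.0239] 0.62 [302. 383.]
side spare_1 [0.6321 0.0502 0.0305] 0.49 [273. 268.]
side spare_1 [ 0.5726 -0.026   0.0304] 0.47 [302. 248.]
[ 56.    8.4  -6.4  -0.3 -78.6 -86.8]
```

```bash
python3 - <<'E'
from h import *
o=ctrl.get_obs(); a=R.from_euler('xyz',o["orientation"],degrees=True); b=R.from_euler('xyz',[180,0,145.5],degrees=True)
print(np.degrees((b*a.inv()).as_rotvec()).round(2),o["orientation"],o["tool_pos"])
E
```

```text
[ 2.62 -2.25 -3.63] [-176.5817633    -0.48119122  149.12156321] [0.44477808 0.31911784 0.29688745]
```

carry_out --pt "2.62 -2.25 -3.63 -4 13 0 0.25" --pt "2.62 -2.25 -3.63 -8 25.3 -20 0.25" --pt "2.62 -2.25 -3.63 -8 25.3 -60 0.25" --pt "2.62 -2.25 -3.63 -8 25.3 -110 0.25" --pt "2.62 -2.25 -3.63 -8 25.3 -160 0.25" --pt "2.62 -2.25 -3.63 -8 25.3 -200 0.25" --pt "2.62 -2.25 -3.63 -8 25.3 -200 0.25" --pt "2.62 -2.25 -3.63 -8 25.3 -200 0.25"

```text
clock: 42.82
tool_pos: [0.4375, 0.3453, 0.0984]
orientation: [179.9, 0.0, 145.6]
force: [-0.0, 0.3, 0.7]
opening: 0.066
```

```bash
python3 - <<'E'
from h import *
p,c,o=snap("wrist"); print(o["tool_pos"],o["orientation"],o["joint_pos"].round(1))
for r in spares(p,c): print(*r)
cv2.imwrite("pics/w11.png",p["pixels"])
E
```

```text
[0.43754136 0.34528201 0.09843941] [1.79906201e+02 3.01152564e-02 1.45551091e+02] [ 58.4  16.3 -24.    0.  -49.6 -92.9]
[0.4371 0.3502 0.0283] 0.58 [324. 262.]
```

carry_out --pt "0 0 0 0 3 -40 0.25" --pt "0 0 0 0 3 -70 0.25" --pt "0 0 0 0 3 -85 0.25" --pt "0 0 0 0 3 -86 0.25" --pt "0 0 0 0 3 -86 0.25" --pt "0 0 0 0 3 -86 1" --pt "0 0 0 0 3 -86 1" --pt "0 0 0 0 3 -86 1" --pt "0 0 0 0 3 -86 1" --pt "0 0 0 0 3 -86 1"

```text
clock: 44.18
tool_pos: [0.4368, 0.3476, 0.0112]
orientation: [180.0, 0.0, 145.5]
force: [-1.0, -0.4, 5.8]
opening: 0.039
```

carry_out --pt "0 0 0 0 0 0 0.25" --pt "0 0 0 0 0 0 0.25" --pt "0 0 0 0 0 0 0.25" --pt "0 0 0 0 0 25 0.25" --pt "0 0 10 0 0 45 0.25" --pt "0 0 20 0 0 45 0.25" --pt "0 0 30 0 0 45 0.25" --pt "0 0 40 0 0 45 0.25" --pt "0 0 50 0 0 45 0.25" --pt "0 0 60 0 0 45 0.25" --pt "0 0 70 0 0 45 0.25" --pt "0 0 80 0 0 45 0.25" --pt "0 0 90 0 0 45 0.25" --pt "0 0 90 0 0 25 0.25" --pt "0 0 90 0 0 5 0.25" --pt "0 0 90 0 0 0 0.25" --pt "0 0 90 0 0 0 0.25"

```text
clock: 46.3
tool_pos: [0.4368, 0.3474, 0.0108]
orientation: [-180.0, -0.0, -124.5]
force: [0.5, 1.3, 0.6]
opening: 0.0657
```

carry_out --pt "0 0 0 0 0 0 1" --pt "0 0 0 0 0 0 1" --pt "0 0 0 0 0 0 1" --pt "0 0 0 0 0 0 1" --pt "0 0 0 0 0 0 1"

```text
clock: 46.92
tool_pos: [0.4369, 0.3476, 0.0113]
orientation: [-180.0, 0.0, -124.5]
force: [-0.2, -0.5, 5.4]
opening: 0.0393
```

carry_out --pt "0 0 0 0 0 30 1" --pt "0 0 0 3 -6 80 1" --pt "0 0 0 18 -40 110 1" --pt "0 0 0 35 -76 110 1" --pt "0 0 0 52 -112 110 1" --pt "0 0 0 69 -148 110 1" --pt "0 0 0 86 -185 110 1" --pt "0 0 0 102 -222 110 1" --pt "0 0 0 115.4 -252.8 100 1" --pt "0 0 0 115.4 -252.8 70 1" --pt "0 0 0 115.4 -252.8 40 1" --pt "0 0 0 115.4 -252.8 30 1" --pt "0 0 0 115.4 -252.8 24 1" --pt "0 0 0 115.4 -252.8 19 1" --pt "0 0 0 115.4 -252.8 15 1" --pt "0 0 0 115.4 -252.8 12.5 1" --pt "0 0 0 115.4 -252.8 12.5 1"

```text
clock: 49.05
tool_pos: [0.5522, 0.0947, 0.0235]
orientation: [-180.0, 0.0, -124.5]
force: [0.3, -0.4, -2.0]
opening: 0.0394
```

carry_out --pt "0 0 0 0 0 -1 1" --pt "0 0 0 0 0 -1 0.38" --pt "0 0 0 0 0 -1 0.38" --pt "0 0 0 0 0 -1 0.38" --pt "0 0 0 0 0 15 0.38" --pt "0 0 0 0 0 60 0.38" --pt "0 0 0 0 0 115 0.38" --pt "0 0 10 0 -20 165 0.5" --pt "0 0 20 -5 -40 215 0.7" --pt "0 0 30 -12 -60 260 1" --pt "0 0 40 -12 -60 276 1" --pt "0 0 42.5 -12 -60 276 1" --pt "0 0 42.5 -12 -60 276 1" --pt "0 0 42.5 -12 -60 276 1"

```text
clock: 50.8
tool_pos: [0.5399, 0.0346, 0.2997]
orientation: [-180.0, -0.0, -82.0]
force: [0.6, -0.7, 1.0]
opening: 0.0004
```

```bash
python3 look.py w12
```

```text
[0.5399 0.0346 0.2997] [-180.   -0.  -82.] 50.8
rack_collar_1 [0.6206 0.1066 0.0357] 0.9 [261. 123.]
rack_collar_1 [ 0.6492 -0.0173  0.0391] 0.75 [380. 112.]
spare_1 [0.5539 0.097  0.0362] 0.94 [264. 187.]
spare_1 [0.6355 0.0509 0.0389] 0.9 [314. 116.]
spare_1 [0.5076 0.3074 0.0276] 0.88 [ 78. 201.]
spare_1 [ 0.574  -0.0314  0.0361] 0.8 [380. 185.]
spare_1 [0.5646 0.0256 0.0351] 0.62 [328. 186.]
spare_1 [0.6243 0.3222 0.0315] 0.62 [59. 91.]
side rack_collar_1 [0.6219 0.1159 0.0304] 0.73 [272. 289.]
side rack_collar_1 [ 0.6477 -0.0169  0.0277] 0.64 [271. 249.]
side spare_1 [0.5068 0.3164 0.0248] 0.96 [313. 371.]
side spare_1 [0.3774 0.1796 0.0248] 0.77 [381. 322.]
side spare_1 [0.5614 0.0386 0.0335] 0.75 [303. 266.]
side spare_1 [0.6272 0.3394 0.0261] 0.75 [249. 375.]
side spare_1 [0.6339 0.0504 0.0333] 0.63 [272. 267.]
side spare_1 [0.5475 0.1045 0.034 ] 0.54 [306. 287.]
side spare_1 [ 0.5731 -0.029   0.0303] 0.47 [302. 247.]
side stylus [ 0.4494 -0.0012  0.0757] 0.52 [353. 245.]
```

View pics/w12.png

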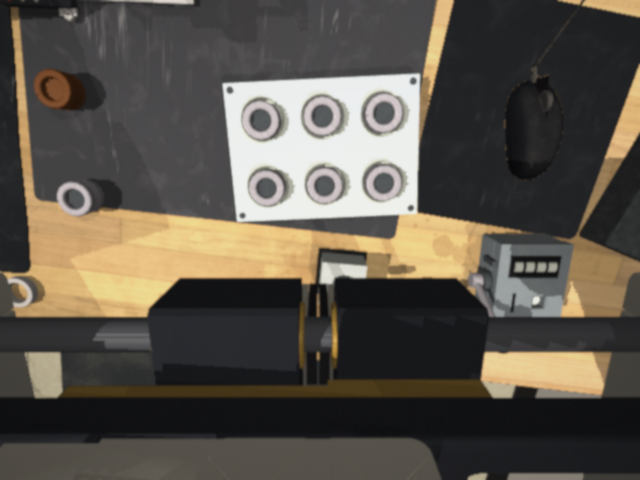

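The rack is full, with all six collars flat. The left-over spare was knocked to (76,198), about (0.507, 0.31), but still stands. Now the lever, approaching from behind the knob with closed fingers.

carry_out --pt "0 0 0 -25 -40 0 1" --pt "0 0 0 -50 -80 -10 1" --pt "0 0 0 -75 -120 -20 1" --pt "0 0 0 -100 -160 -40 1" --pt "0 0 0 -125 -195 -60 1" --pt "0 0 0 -133 -210 -100 1" --pt "0 0 0 -133 -210 -140 1" --pt "0 0 0 -133 -210 -180 1" --pt "0 0 0 -133 -210 -200 1" --pt "0 0 0 -133 -210 -204.5 1" --pt "0 0 0 -133 -210 -204.5 1" --pt "0 0 0 -133 -210 -204.5 1"

```text
clock: 52.65
tool_pos: [0.408, -0.1754, 0.0959]
orientation: [-179.9, -0.0, -82.0]
force: [-0.1, -0.7, -0.5]
opening: 0.0004
```

```bash
python3 - <<'E'
from h import *
p,c,o=snap("side"); print(o["tool_pos"],o["force"],o["orientation"])
for X in([.4417,-.1698,.112],o["tool_pos"]): print(proj(c,X))
q=p["pixels"][150:260,310:430]
t,_,_=snap("scene"); s=t["pixels"][205:325,350:480]
cv2.imwrite("pics/v13.png",np.hstack([cv2.resize(q,(400,367),interpolation=cv2.INTER_CUBIC),cv2.resize(s,(398,367),interpolation=cv2.INTER_CUBIC)]))
E
```

```text
[ 0.40796714 -0.1753866   0.09587735] [-0.09851577 -0.66374271 -0.51064245] [-1.79892598e+02 -2.16741068e-02 -8.19618170e+01]
[[359.98396301 190.6885691 ]]
[[372.77904273 195.45498312]]
```

View pics/v13.png

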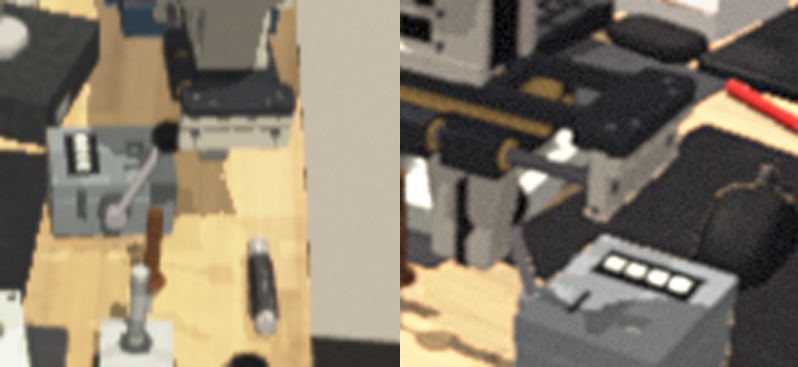

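The knob at (168,137) in the left panel is directly ahead of the fingers. Pushing.

carry_out --pt "0 0 0 8 1 0 1" --pt "0 0 0 16 2 0 1" --pt "0 0 0 24 3.4 0 1" --pt "0 0 0 32 4.5 0 1" --pt "0 0 0 40 5.6 0 1" --pt "0 0 0 48 6.7 0 1" --pt "0 0 0 56 7.9 0 1" --pt "0 0 0 64 9 0 1" --pt "0 0 0 70 9.8 0 1" --pt "0 0 0 75 10.5 0 1" --pt "0 0 0 75 10.5 0 1"

```text
clock: 54.12
tool_pos: [0.4816, -0.1648, 0.0942]
orientation: [179.9, 0.0, -82.0]
force: [-4.5, -0.5, -2.4]
opening: 0.0005
```

carry_out --pt "0 0 0 2.5 0.3 0 1" --pt "0 0 0 5 0.7 0 1" --pt "0 0 0 5 0.7 0 1"

```text
clock: 54.5
tool_pos: [0.4867, -0.164, 0.0945]
orientation: [179.9, 0.0, -82.0]
force: [-4.5, 1.5, -5.9]
opening: 0.0006
```

carry_out --pt "0 0 0 2 0.3 0 1" --pt "0 0 0 4 0.6 0 1" --pt "0 0 0 4 0.6 0 1"

```text
clock: 54.88
tool_pos: [0.4906, -0.1634, 0.0946]
orientation: [179.9, 0.0, -82.0]
force: [-4.3, 0.6, -3.8]
opening: 0.0004
```

carry_out --pt "0 0 0 1 0.1 0 1" --pt "0 0 0 2 0.3 0 1" --pt "0 0 0 2 0.3 0 1"

```text
clock: 55.25
tool_pos: [0.4923, -0.1632, 0.0946]
orientation: [179.9, 0.0, -82.0]
force: [-6.1, 0.3, -4.4]
opening: 0.0006
```

carry_out --pt "0 0 0 1 0.1 0 1" --pt "0 0 0 2 0.3 0 1" --pt "0 0 0 2 0.3 0 1"

```text
clock: 55.62
tool_pos: [0.4928, -0.1631, 0.0943]
orientation: [179.8, 0.0, -82.0]
force: [-10.0, -0.3, -2.0]
opening: 0.0006
```

carry_out --pt "0 0 0 1 0.1 0 1" --pt "0 0 0 1 0.1 0 1"

```text
clock: 55.88
tool_pos: [0.493, -0.1631, 0.0942]
orientation: [179.7, 0.0, -82.0]
force: [-12.1, 0.6, 1.5]
opening: 0.0007
```

Force rises with no further travel, and the knob at ≈0.516 (predicted 0.515) is at the stop. Backing off.

carry_out --pt "0 0 0 0 0 0 1" --pt "0 0 0 -12 -1.7 0 1" --pt "0 0 0 -26 -3.6 0 1" --pt "0 0 0 -40 -5.6 0 1" --pt "0 0 0 -54 -7.6 0 1" --pt "0 0 0 -68 -9.5 0 1" --pt "0 0 0 -82 -11.5 0 1" --pt "0 0 0 -92 -12.5 0 1" --pt "0 0 0 -92 -12.5 30 1" --pt "0 0 0 -92 -12.5 80 1" --pt "0 0 0 -92 -12.5 130 1" --pt "0 0 0 -75 -40 180 1" --pt "0 0 0 -55 -70 200 1" --pt "0 0 0 -30 -110 200 1" --pt "0 0 0 -30 -110 200 1" --pt "0 0 0 -30 -110 200 1"

```text
clock: 57.88
tool_pos: [0.4659, -0.2729, 0.2945]
orientation: [180.0, 0.0, -82.0]
force: [-0.2, -0.3, 0.2]
opening: 0.0009
```

```bash
python3 look.py w14; python3 - <<'E'
import cv2,numpy as np
from h import *
p,c,o=snap("scene"); a=p["pixels"][185:365,170:450]; b=cv2.imread("pics/w14s.png")[170:430,220:420]
print(o["force"])
cv2.imwrite("pics/v14.png",np.hstack([cv2.resize(a,(467,300),interpolation=cv2.INTER_CUBIC),cv2.resize(b,(231,300),interpolation=cv2.INTER_CUBIC)]))
E
```

```text
[ 0.4659 -0.2729  0.2945] [180.   0. -82.] 57.875
rack_collar_1 [ 0.6355 -0.025   0.0313] 0.8 [92.  4.]
spare_1 [0.5636 0.0236 0.0309] 0.95 [46. 75.]
spare_1 [0.622  0.0381 0.0353] 0.9 [25.  8.]
spare_1 [0.5503 0.0756 0.0245] 0.7 [ 1. 82.]
spare_1 [ 0.5779 -0.037   0.0313] 0.61 [105.  69.]
spare_1 [ 0.5873 -0.002   0.0213] 0.24 [76. 56.]
side rack_collar_1 [ 0.651  -0.0184  0.0299] 0.77 [270. 248.]
side rack_collar_1 [0.6216 0.1151 0.0346] 0.56 [272. 287.]
side rack_collar_1 [0.4513 0.0161 0.0339] 0.33 [351. 263.]
side spare_1 [0.5072 0.3153 0.0236] 0.88 [313. 371.]
side spare_1 [0.3778 0.1805 0.0234] 0.88 [381. 322.]
side spare_1 [0.5485 0.1024 0.0342] 0.83 [306. 286.]
side spare_1 [0.6261 0.3362 0.0265] 0.83 [250. 374.]
side spare_1 [0.5612 0.0374 0.0338] 0.79 [304. 265.]
side spare_1 [0.6327 0.0497 0.0317] 0.64 [273. 267.]
side spare_1 [ 0.5726 -0.0271  0.0293] 0.59 [302. 248.]
side stylus [ 0.4415 -0.0871  0.0675] 0.69 [358. 225.]
side stylus [ 0.451  -0.0031  0.0742] 0.62 [352. 245.]
[ 0.13115443  0.25979974 -0.23520743]
```

View pics/v14.png

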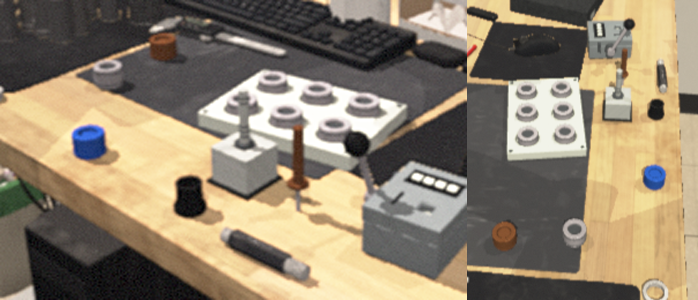

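Everything is in place: the rack is full, the stylus is hung, the lever is back, the gauge hasn't moved and the left-over spare is standing.

```bash
python3 -c "
from plant import ctrl
print(ctrl.close_job())"
```

```text
the job is handed in; nothing more can be done
None
```

The whole job ran in order and I handed it in at about 58 s of the 210 s; no verdict was reported.

- **Zero button:** I pressed it with the steel stylus until it bottomed. The force reached about 12 N, against the 4 N spring, with the tip at about 42.5 mm. I then hung the stylus back in its stand.
- **Rack:** Four spares went into the empty pockets 3, 5, 2 and 1. I squeezed each one at two crossed angles to centre it first, and none met resistance going in.
- **Lever:** With the rack full I pushed the lever until force rose without further travel, with the knob within about 1 mm of its predicted stop. Then I let it spring back.

The last pictures show six flat collars in the rack, the stylus hanging in its stand and the lever at rest. The plug gauge looks unmoved, and so do the blue and brown look-alikes. The robot is clear, with almost no force on the tool.

- **Knocked spare:** The left-over spare was knocked about 3 cm during the run. It still stands, possibly straddling the edge of the 2 mm pad, and any tilt I estimate at 0.07 rad or less.
- **Joint limit:** Joint 6 hit its range limit once while I was moving to the last spare, so I turned the gripper the other way.
- **Detector disagreement:** The side camera's detections read about 8 to 15 mm too far to +y throughout, so I relied on the wrist camera.
- **Button not checked:** I did not check by a close view that the button came back up.

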